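# Hang the rinsed slide rack on the drying turret

### The arm

A 6-joint arm with a two-finger parallel gripper is mounted at the origin on the work surface. World frame = base frame: x ahead of the robot, y to its left, z up, the work surface at z = 0. Lengths are in m, angles in degrees, forces in N, time in s.
With the tool pointing down it reaches from about 0.25 to 0.775 m from the base axis. Payload 4 kg.
Tool frame: the origin (TCP) lies at the very end of the fingers, on their centre line; the grasp point (between the pads) lies 19 mm behind it (manip.tcp_to_grasp is the distance from the TCP to the grasp point, in m); z points along the fingers, y is the direction in which the jaws open and shut (so a half turn about z gives the same grasp; the last joint's range is limited). The gripper opens to 85 mm and grips with 20 to 120 N. Pads are 22 mm wide; open, the fingers measure 114 mm over their backs; the gripper's body (76 mm by 85 mm) begins 54 mm behind the grasp point. The pads swing forward as they close: fully open they stand 13 mm farther back than shut.
Start: joints at [-79.933, 4.996, 78.535, -0, 96.463, -5.907], TCP at [0.151, -0.529, 0.231] pointing down, gripper open.
Joint ranges: [-177.83, 177.83], [-43.37, 116.18], [15.69, 146.23], [-61.86, 241.86], [9.47, 152.12], [-147.06, 147.06]. Speed limits (degrees/s): [159.86, 159.86, 180, 180, 180, 180].

### API

Orientations are given as [roll, pitch, yaw] about the fixed x, y, z axes, in that order (R = Rz(yaw) Ry(pitch) Rx(roll)).
In Python, from station import manip, imaging gives the robot as it stands. The module is installed in compiled form; this text tells all that it offers.
- The arm moves only by the tool arm_command, never from a script. Its argument "targets" is text: rows parted by semicolons, each of 7 numbers parted by spaces: the turn, a rotation vector about the tool's x, y, z in rad, then the shift along the tool's x, y, z in m, then the closure, from 0 (fully open) to 1 (shut). A call has 1 to 12 rows; each row is the pose to reach, as a shift and turn from the pose commanded when the call began, along the tool's axes at that moment; what a row does not reach only later rows make up. A row lasts 1/8 s, in which the tool goes at most 62.5 mm and 10.7 degrees, less where a joint would pass 70% of its speed; a pose out of reach is approached as far as the arm can. A call with a gripper value outside its range is refused whole. The fingers move at their own pace and stop on an object; "squeeze" is the grip in N (left out, the last holds). Time passes only in rows, so rows that repeat a pose let the fingers close. It gives the time, the measured TCP pose, the force and the opening at its end, in the units of the state.
- manip.read_state(): the state, without advancing time (a new reading comes with each control period).
- imaging.get_image(name): name is "side" or "top"; returns (picture, depth): 400x640x3 uint8, red, green, blue; 400x640 float32, m along the optical axis (not along the pixel's ray), 0 where there is no reading.
- imaging.calibration(name): a dict with "fov_y" (degrees; the focal length in pixels is half the picture's height over the tangent of half this angle, whatever the lens; pixels are square), "cx", "cy" (the principal point, pixels), "k1" (the pictures are not rectified: a ray, as slopes to the right and down, at radius r is drawn at 1 + k1 r^2 times it, then the intrinsics apply), "eye" and "orientation" of the camera in the world. Camera axes: x right, y down, z forward; pixel columns grow to the right and rows downward; lengths in m; the calibration is good to about 2 mm. A picture is of the moment at which its call begins. calibration takes no time and is no camera call.
- manip.finish_job(): hands the job in, once; it reports no verdict.
The state is a dict: "t": time; "qpos": joint angles; "joint_velocities": joint speeds; "effort": joint torques, N m; "ee_pos": TCP position; "tool_rot": TCP orientation; "ft_force": force on the tool from outside, world axes, zero at the start; "ft_torque": the same for the moment, N m; "gripper_width": finger opening in m.
Only numpy, scipy, OpenCV 4.12 (cv2) and the standard library are available. Lean on these libraries where they do the work, as an engineer would, in place of code of your own. Each camera call takes 0.05 s, during which the arm holds its last target.

### The job

The rinsed slide rack standing in the clear trough has to drip dry on the rotary stand. First turn the stand's turret until its one empty hook is over the middle of the drip tray, then lift the rack out, keep it upright, and hang it by its wire bail on that hook, so that it ends hanging still over the tray. Do not jolt the racks already hanging there or shift the things on the bench.

Things in the scene. Friction and masses are not known exactly. Their poses are not given: they have to be found in the camera images.
- stand: Rotary drying stand, fixed to the bench; origin at the centre of its underside. Round grey steel base 300 mm across, 12 mm thick, with a 16 mm post that carries the turret. A fixed drip tray lies on the base on the stand's -x side. The tall equipment (microscope 370 mm, case 170 mm) stands clear at the far left and right corners, over 0.4 m to the side.
- hub (a point): Centre of the turret's hub, on the stand's upright axis, 220 mm above the bench. Aluminium hub 44 mm across, its black cap tops out 23 mm above this point. Five level straight steel rods (arms), 8 mm thick, centre lines at this height, stand out from it 72 degrees apart. Four carry a slide rack, one is empty.
- turret (a joint): Turret angle (rad), counter-clockwise from above positive, endless; 0 or a whole turn when the empty hook is exactly over the drip tray. Turns either way, stays where left (bearing friction 0.12 N m). Easily pushed with shut fingers against the side of an arm 50 to 65 mm from the axis, where only arms are in the way.
- hook (a point): Seat of the empty hook, 105 mm from the axis: where the centre of a hung bail wire lies, 222.5 mm above the bench. x axis: level, towards the hub. Each arm is level to 89 mm from the axis, dips 4 mm to this seat, then turns up to a tip 126 mm from the axis whose top is 22 mm above the arm's centre line.
- tray (a point): Centre of the inner floor of the stand's white rectangular drip tray, fixed on the stand's base, 105 mm from the axis on one side, 16 mm above the bench. Tray 120 mm wide by 88 mm (along the radius), rim 30 mm above the bench. x axis: level, towards the stand's axis.
- rack_grip (a point): Centre of the grey moulded grip on the loose slide rack in the trough: a block 30 mm along the rack's y, 12 mm along x, 30 mm high. z up. The rack (0.1 to 0.18 kg) is a white open tray, 84 mm along x, 58 mm along y, 32 mm high, holding glass slides; its underside is 109 mm below this point. It looks the same turned by half a turn.
- rack_bail (a point): Centre of the 5 mm steel bail wire at its peak, 15 mm below the grip's centre, same axes. Hung, it lies at the hook's seat. The bail is rigid, in the rack's y-z plane: legs at y = +-31 mm up to 24 mm below this point, then sloping up to it. Below the peak is a window, open along x for a hook, from 3 to 55 mm below this point.
- trough: Clear plastic rinse trough fixed to the bench, an open box 130 mm (x) by 100 mm (y) by 50 mm high, walls and floor 4 mm; origin at the centre of its underside. The rack stands inside, nearly parallel to it.
- hung1_grip (a point): Centre of the grip of the rack hanging on the next arm counter-clockwise (from above) from the empty one. Hanging racks are just like the loose one, long side along the radius; they can swing towards and away from the post but not be lifted off. This point is 17.5 mm above the arm's centre line, the grip's top 32.5 mm above it.
- hung2_grip (a point): The same for the rack on the second arm counter-clockwise.
- hung3_grip (a point): The same for the rack on the third arm counter-clockwise.
- hung4_grip (a point): The same for the rack on the fourth arm counter-clockwise, the next one clockwise from the empty arm.
- bottle: Loose amber glass bottle, 52 mm across, 170 mm high; origin at the centre of its foot. Leave it standing where it is.
- beaker: Loose glass beaker, 64 mm across, 85 mm high; origin at the centre of its foot. Leave it.
- jar: Loose white screw jar, 60 mm across, 100 mm high; origin at the centre of its foot. Leave it.
- petri: Loose glass dish, 90 mm across, 16 mm high; origin at the centre of its foot. Leave it.
- slidebox: Loose closed slide box, 130 by 95 mm, 35 mm high; origin at the centre of its underside. Leave it.
Not all that is in view belongs to the job. Leave any red look-alike of the part that bears rack_grip alone.

How it is judged:
By the outcome, as a careful person would: the job done as asked, in the order asked, and still so for the second after the job is handed in, with the robot touching nothing.
It also fails if it takes over 64 s, if anything falls off the work surface, if the arm or the gripper's body presses on something with over 40 N, if the wrist force passes 120 N, or if a joint passes its speed limit or range.

## Working session

There is one attempt and no reset: what is moved stays moved. The work goes in short steps, Python scripts to look and compute and a tool call to move; the robot and the scene stay as the last step left them, time stands still between calls to the robot, and variables do not carry over. Pictures are saved under pics/ and viewed, and the job is handed in when it is done.

Besides the shell and the picture viewer there is one more tool, called after "Emit:" as name(argument=value, ...), one argument or row to a line, values as JSON. arm_command: Moves the arm, as the interface text tells. Its arguments: {"type":"object","properties":{"targets":{"type":"string"},"squeeze":{"type":"number"}},"required":["targets"]}

```bash
mkdir -p pics
cat > h.py <<'E'
import numpy as np, cv2
from scipy.spatial.transform import Rotation as R
from station import manip, imaging
def K(n):
    c=imaging.calibration(n); f=200/np.tan(np.radians(c['fov_y'])/2)
    return c,f
def Rc(c):
    o=np.array(c['orientation'],float)
    return o if o.shape==(3,3) else R.from_euler('xyz',o,degrees=True).as_matrix()
def ray(n,u,v):
    c,f=K(n); xd=(u-c['cx'])/f; yd=(v-c['cy'])/f
    rd=np.hypot(xd,yd); r=rd
    for _ in range(30): r=rd/(1+c['k1']*r*r)
    s=r/rd if rd>0 else 1
    return np.array(c['eye']), Rc(c)@np.array([xd*s,yd*s,1])
def onz(n,u,v,z):
    e,d=ray(n,u,v); return e+d*(z-e[2])/d[2]
def dep(n,u,v,D):
    e,d=ray(n,u,v); return e+d*D[int(round(v)),int(round(u))]
def proj(n,p):
    c,f=K(n); q=Rc(c).T@(np.array(p)-c['eye']); x,y=q[0]/q[2],q[1]/q[2]
    s=1+c['k1']*(x*x+y*y); return np.array([c['cx']+f*x*s,c['cy']+f*y*s])
def snap(tag):
    o={}
    for n in('side','top'):
        p,d=imaging.get_image(n); cv2.imwrite(f'pics/{tag}_{n}.png',p[:,:,::-1]); np.save(f'pics/{tag}_{n}.npy',d); o[n]=(p,d)
    return o
E
python3 - <<'E'
from h import *
for n in('side','top'): print(imaging.calibration(n))
snap('a'); s=manip.read_state(); print(s)
print(manip.tcp_to_grasp)
E
```

```text
{'fov_y': 45.79463654929961, 'cx': 323.5896631069574, 'cy': 205.26447239830483, 'k1': -0.10590816075266907, 'eye': array([0.39672916, 1.18723456, 1.14417524]), 'orientation': array([-132.87051229,    0.54856945, -170.12872149])}
{'fov_y': 47.35613884945014, 'cx': 324.2387699191974, 'cy': 200.73748108833232, 'k1': 0.03644618123018113, 'eye': array([0.29050734, 0.12493625, 1.70196836]), 'orientation': array([-169.07717555,    0.97883919,  -91.01137009])}
{'t': 0.1, 'qpos': array([-7.99308146e+01,  5.03729781e+00,  7.86193003e+01,  6.52193340e-04,
        9.64637240e+01, -5.90683161e+00]), 'joint_velocities': array([ 0.05951259, -0.17813869, -0.26226746, -0.02568359,  0.04064471,
       -0.0152532 ]), 'effort': array([ 3.06560665e-03, -3.53012896e+01, -3.14219534e+01, -1.97360464e-05,
        7.92910054e-03, -2.32207682e-06]), 'ee_pos': array([ 0.15129926, -0.52829243,  0.23020461]), 'tool_rot': array([-1.79880383e+02, -1.30272366e-02,  1.59760762e+01]), 'ft_force': array([ 0.02824532,  0.03184432, -0.05693599]), 'ft_torque': array([ 0.04069678, -0.04229692,  0.05567993]), 'gripper_width': 0.08543963181181867}
0.0187
```

View pics/a_side.png

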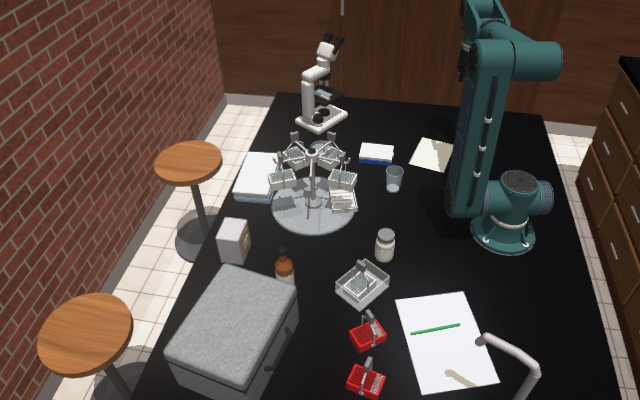

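View pics/a_top.png

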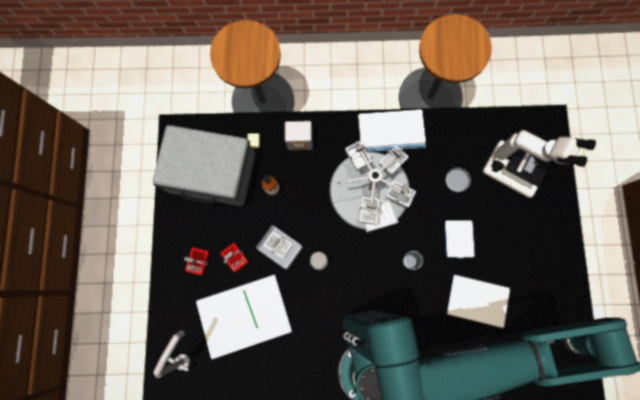

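The top view shows the stand at about (372,188), the trough at (279,247) and the jar at (318,260). The bottle is at (270,185), the beaker at (413,260), and two red decoys sit at (197,260) and (234,257). I'll zoom in next.

Run:
```python
import cv2,numpy as np
a=cv2.imread('pics/a_top.png'); b=cv2.imread('pics/a_side.png')
cv2.imwrite('pics/z1.png',cv2.resize(a[125:245,310:440],None,fx=5,fy=5,interpolation=2)[:600])
cv2.imwrite('pics/z2.png',cv2.resize(b[120:240,240:400],None,fx=5,fy=5,interpolation=2)[:600])
x=cv2.resize(a[215:275,240:340],None,fx=7,fy=7,interpolation=2); y=cv2.resize(b[225:325,320:420],None,fx=6,fy=6,interpolation=2)
cv2.imwrite('pics/z3.png',x); cv2.imwrite('pics/z4.png',y)
```

```text
(no output)
```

View pics/z1.png

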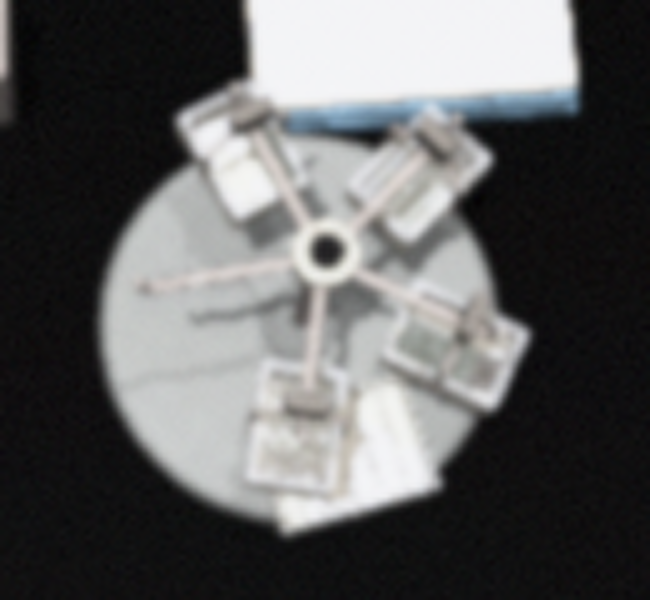

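View pics/z2.png

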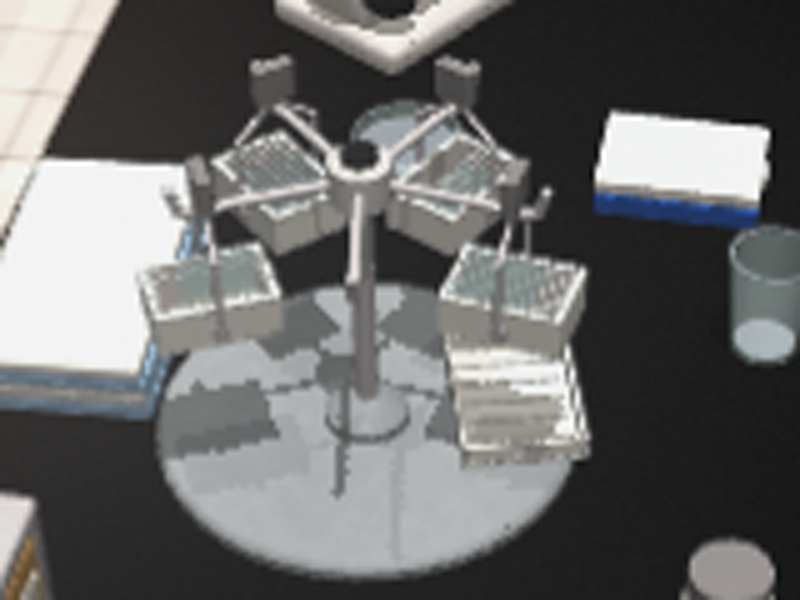

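View pics/z3.png

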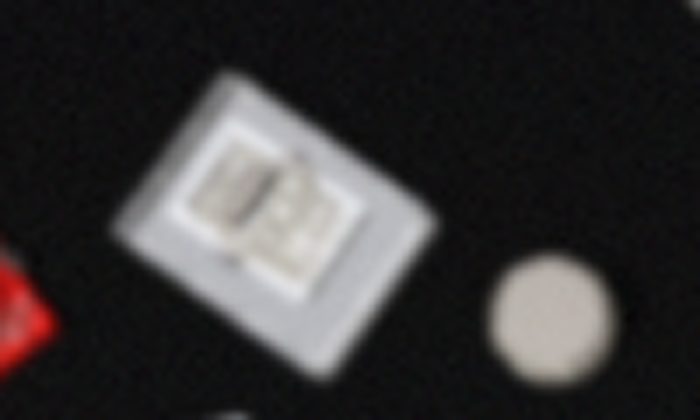

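View pics/z4.png

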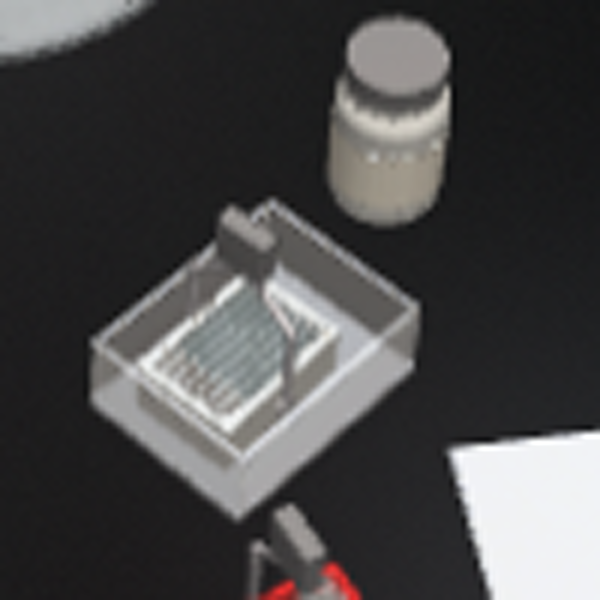

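Run:
```python
from h import *
T=np.load('pics/a_top.npy'); S=np.load('pics/a_side.npy')
P=lambda *a:print(*[np.round(x,4) if not isinstance(x,str) else x for x in a])
P('hubcap top',onz('top',375,175,.243),dep('top',375,175,T))
P('hubcap side',onz('side',312,151,.243),dep('side',312,151,S))
P('hook tip top',onz('top',339,182.4,.24),dep('top',339,182.4,T))
for u,v in((375,197),(379,193)): P('arm',dep('top',u,v,T))
# tray corners (top) rim z=.03
for n,u,v in(('top',310+285/5,125+535/5),('top',310+440/5,125+487/5),('top',310+390/5,125+380/5),('side',240+588/5,120+455/5),('side',240+465/5,120+460/5),('side',240+570/5,120+345/5)): P('tray',n,onz(n,u,v,.03))
# trough rim corners z=.05
for u,v in((240+230/7,215+68/7),(240+440/7,215+222/7),(240+322/7,215+380/7),(240+110/7,215+225/7)): P('trough top',onz('top',u,v,.05))
for u,v in((320+272/6,225+200/6),(320+420/6,225+305/6),(320+240/6,225+460/6),(320+92/6,225+345/6)): P('trough side',onz('side',u,v,.05))
# rack tray corners z=.036
for u,v in((232,122),(367,205),(305,303),(170,212)): P('rack top',onz('top',240+u/7,215+v/7,.036))
# grip depth cluster
im=cv2.imread('pics/a_side.png'); pts=[]
for v in range(255,285):
  for u in range(350,372):
    p=dep('side',u,v,S)
    if .09<p[2]<.14: pts.append(p)
pts=np.array(pts); P(len(pts),pts.mean(0),pts.min(0),pts.max(0))
pts=[]
for v in range(225,262):
  for u in range(255,300):
    p=dep('top',u,v,T)
    if .09<p[2]<.14: pts.append((u,v,*p))
pts=np.array(pts); P(len(pts),pts.mean(0),pts.min(0),pts.max(0))
# jar bottle
P('jar',onz('top',240+551/7,215+320/7,.1)); P('bottle',onz('top',270,182,.17))
# ring of hung grips via top depth >0.235
```

```text
hubcap top [ 0.6551 -0.0234  0.243 ] [ 0.6545 -0.0231  0.2457]
hubcap side [ 0.652  -0.0131  0.243 ] [ 0.6515 -0.011   0.2445]
hook tip top [0.6335 0.0953 0.24  ] [0.6358 0.0951 0.2302]
arm [ 0.6284 -0.0441  0.0074]
arm [ 0.6423 -0.0592  0.0132]
tray top [ 0.4933 -0.0074  0.03  ]
tray top [ 0.5267 -0.1226  0.03  ]
tray top [ 0.6077 -0.0895  0.03  ]
tray side [0.4935 0.0162 0.03  ]
tray side [0.5756 0.0346 0.03  ]
tray side [ 0.52   -0.0956  0.03  ]
trough top [0.5244 0.337  0.05  ]
trough top [0.4419 0.2279 0.05  ]
trough top [0.3623 0.2891 0.05  ]
trough top [0.4438 0.3988 0.05  ]
trough side [0.4436 0.2404 0.05  ]
trough side [0.3647 0.296  0.05  ]
trough side [0.4408 0.4015 0.05  ]
trough side [0.5192 0.3461 0.05  ]
rack top [0.4978 0.3376 0.036 ]
rack top [0.4528 0.2669 0.036 ]
rack top [0.4026 0.2993 0.036 ]
rack top [0.4512 0.3699 0.036 ]
100 [0.4511 0.3287 0.1156] [0.4372 0.3145 0.0909] [0.4649 0.338  0.1312]
41 [2.753415e+02 2.420732e+02 4.534000e-01 3.189000e-01 1.215000e-01] [2.720e+02 2.380e+02 4.406e-01 3.085e-01 9.030e-02] [2.790e+02 2.460e+02 4.675e-01 3.304e-01 1.374e-01]
jar [0.3875 0.1699 0.1   ]
bottle [0.6564 0.332  0.17  ]
```

Run:
```python
from h import *
P=lambda *a:print(*[np.round(x,4) if not isinstance(x,str) else x for x in a])
D={n:np.load(f'pics/a_{n}.npy') for n in('top','side')}
I={n:cv2.imread(f'pics/a_{n}.png') for n in('top','side')}
for n,(u0,u1,v0,v1) in dict(top=(367,383,167,183),side=(305,320,145,157)).items():
    g=I[n][v0:v1,u0:u1].max(2); print(n); print(g[:, :])
# bench z by depth
for n in D:
  for u,v in ((300,340),(440,200),(300,200),(420,330),(200,270),(230,160),(410,230),(340,250)):
    p=dep(n,u,v,D[n]); print(n,u,v,np.round(p,4),I[n][v,u])
```

```text
top
[[139 172 201 198 167 135 130 143 168 190 199 198 190 179 177 192]
 [125 152 189 206 192 163 158 176 196 207 206 201 196 197 202 205]
 [122 137 174 207 213 206 208 219 229 228 224 214 208 211 210 195]
 [123 134 168 207 228 227 224 227 227 228 229 227 222 219 202 175]
 [141 155 185 220 231 222 198 182 179 190 208 227 229 222 195 168]
 [170 190 215 230 227 190 137 105 100 118 157 200 225 222 197 176]
 [189 209 230 234 214 150  86  55  50  61  99 153 204 224 209 188]
 [193 212 233 232 199 123  60  40  38  43  63 119 187 227 223 196]
 [188 210 233 231 196 118  56  38  37  38  60 114 190 229 227 198]
 [196 211 231 233 208 135  67  45  41  47  82 147 207 233 226 194]
 [209 209 225 234 224 173 112  76  68  82 130 188 227 232 216 183]
 [199 186 201 228 232 216 182 152 141 157 190 224 233 228 209 183]
 [183 166 170 207 230 233 228 218 216 219 228 230 226 211 206 200]
 [183 167 152 170 203 226 232 232 231 229 227 214 186 167 177 197]
 [181 165 145 133 154 185 207 214 210 200 183 161 134 121 135 159]
 [170 160 138 112 116 151 184 190 169 144 129 114 105 103 108 119]]
side
[[ 39  39  40  37 
[... 836 characters left out ...]

top 300 200 [ 0.625   0.2406 -0.0037] [15 16 17]
top 420 330 [ 0.1411 -0.1869 -0.0054] [8 8 8]
top 200 270 [0.3669 0.6034 0.0305] [ 81  83 170]
top 230 160 [0.7387 0.4724 0.1682] [172 175 175]
top 410 230 [ 0.5015 -0.1704 -0.0007] [16 16 16]
top 340 250 [0.4315 0.0929 0.0021] [18 16 19]
side 300 340 [5.895e-01 5.198e-01 4.000e-04] [29 29 29]
side 440 200 [ 0.2088 -0.1242 -0.0033] [18 17 17]
side 300 200 [ 0.7049 -0.0292  0.0091] [181 179 176]
side 420 330 [0.2671 0.4404 0.0086] [198 214 183]
side 200 270 [0.9497 0.3307 0.    ] [45 46 48]
side 230 160 [ 1.4503 -1.1526 -0.7491] [224 233 242]
side 410 230 [3.107e-01 4.860e-02 2.000e-04] [25 23 22]
side 340 250 [0.5301 0.1758 0.0007] [31 31 31]
```

Run:
```python
from h import *
P=lambda *a:print(*[np.round(x,4) if not isinstance(x,str) else x for x in a])
D={n:np.load(f'pics/a_{n}.npy') for n in('top','side')}
I={n:cv2.imread(f'pics/a_{n}.png') for n in('top','side')}
for n in D:
  A=[]
  for v in range(0,400,3):
    for u in range(0,640,3):
      if D[n][v,u]>0 and I[n][v,u].max()<50:
        p=dep(n,u,v,D[n])
        if abs(p[2])<.02 and -.1<p[0]<1 and abs(p[1])<.8: A.append(p)
  A=np.array(A); M=np.c_[np.ones(len(A)),A[:,:2]]; c=np.linalg.lstsq(M,A[:,2],rcond=None)[0]; print(n,len(A),c,A[:,:2].min(0),A[:,:2].max(0))
# blobs: red tops, green pen
for n in I:
  h=cv2.cvtColor(I[n],cv2.COLOR_BGR2HSV)
  m=((h[...,0]>50)&(h[...,0]<75)&(h[...,1]>150)&(h[...,2]>60)).astype(np.uint8)
  k,l,s,ce=cv2.connectedComponentsWithStats(m)
  for i in range(1,k):
    if s[i,4]>15: P(n,'green',ce[i],onz(n,*ce[i],.006), s[i])
  m=((h[...,0]<6)|(h[...,0]>174))&(h[...,1]>170)&(h[...,2]>80)
  k,l,s,ce=cv2.connectedComponentsWithStats(m.astype(np.uint8))
  for i in range(1,k):
    if s[i,4]>40: P(n,'red',ce[i],onz(n,*ce[i],.03))
# stand base disc: outline extremes by grey mask on z<.02 via depth
for n in D:
  pts=[]
  for v in range(130,245):
    for u in range(260,420):
      d=D[n][v,u]
      if d>0:
        p=dep(n,u,v,D[n])
        if p[2]<.035 and I[n][v,u].min()>75: pts.append(p[:2])
  pts=np.array(pts).astype(np.float32); pts=pts[np.hypot(*(pts-[.655,-.02]).T)<.165]
  hull=cv2.convexHull(pts)[:,0]; e=cv2.minEnclosingCircle(pts); print(n,e)
```

```text
Traceback (most recent call last):
  File "h.py", line 19, in dep
    e,d=ray(n,u,v); return e+d*D[int(round(v)),int(round(u))]
        ~~~^^^^^^^
  File "h.py", line 11, in ray
    c,f=K(n); xd=(u-c['cx'])/f; yd=(v-c['cy'])/f
        ~^^^
  File "h.py", line 5, in K
    c=imaging.calibration(n); f=200/np.tan(np.radians(c['fov_y'])/2)
ValueError: time passes only in moves, steps and waits
```

```bash
python3 - <<'E'
s=open('h.py').read()
s=s.replace("def K(n):\n    c=imaging","_C={}\ndef K(n):\n    if n not in _C: _C[n]=imaging.calibration(n)\n    c=_C[n]; return c,200/np.tan(np.radians(c['fov_y'])/2)\n    c=imaging")
open('h.py','w').write(s)
E
cat > m1.py <<'E'
from h import *
P=lambda *a:print(*[np.round(x,4) if not isinstance(x,str) else x for x in a])
D={n:np.load(f'pics/a_{n}.npy') for n in('top','side')}
I={n:cv2.imread(f'pics/a_{n}.png') for n in('top','side')}
print(manip.read_state()['t'])
for n in D:
  A=[]
  for v in range(0,400,3):
    for u in range(0,640,3):
      if D[n][v,u]>0 and I[n][v,u].max()<50:
        p=dep(n,u,v,D[n])
        if abs(p[2])<.02 and -.1<p[0]<1 and abs(p[1])<.8: A.append(p)
  A=np.array(A); M=np.c_[np.ones(len(A)),A[:,:2]]; c=np.linalg.lstsq(M,A[:,2],rcond=None)[0]; print(n,len(A),c,A[:,:2].min(0),A[:,:2].max(0))
for n in I:
  h=cv2.cvtColor(I[n],cv2.COLOR_BGR2HSV)
  m=((h[...,0]>50)&(h[...,0]<75)&(h[...,1]>150)&(h[...,2]>60)).astype(np.uint8)
  k,l,s,ce=cv2.connectedComponentsWithStats(m)
  for i in range(1,k):
    if s[i,4]>15: P(n,'green',ce[i],onz(n,*ce[i],.006), s[i])
  m=((h[...,0]<6)|(h[...,0]>174))&(h[...,1]>170)&(h[...,2]>80)
  k,l,s,ce=cv2.connectedComponentsWithStats(m.astype(np.uint8))
  for i in range(1,k):
    if s[i,4]>40: P(n,'red',ce[i],onz(n,*ce[i],.03))
for n in D:
  pts=[]
  for v in range(130,245):
    for u in range(260,420):
      d=D[n][v,u]
      if d>0:
        p=dep(n,u,v,D[n])
        if p[2]<.035 and I[n][v,u].min()>75: pts.append(p[:2])
  pts=np.array(pts).astype(np.float32); pts=pts[np.hypot(*(pts-[.655,-.02]).T)<.165]
  e=cv2.minEnclosingCircle(pts); print(n,e)
E
python3 m1.py
```

```text
0.1
top 8595 [-0.00083346  0.00025379  0.00026121] [-0.09136976 -0.79545005] [0.98492339 0.79333885]
side 5514 [-7.64129586e-04 -7.51265689e-05  9.70086973e-04] [-0.09997194 -0.79728127] [0.98506278 0.76748741]
top red [229.2683 249.1789] [0.4402 0.499  0.03  ]
top red [198.5911 253.7931] [0.4257 0.6108 0.03  ]
top red [236.9158 261.0789] [0.3963 0.4701 0.03  ]
top red [195.3611 268.4722] [0.3728 0.6206 0.03  ]
side green [451.5789 325.2105] [0.1793 0.4097 0.006 ] [444 324  15   4  19]
side red [380.1146 334.1458] [0.3755 0.4842 0.03  ]
side red [361.477  336.8224] [0.4241 0.5004 0.03  ]
side red [354.7618 378.2382] [0.4266 0.622  0.03  ]
side red [371.7264 385.1195] [0.3826 0.6336 0.03  ]
top ((0.6614815592765808, -0.02641538716852665), 0.16236881911754608)
side ((0.6578075289726257, -0.024119863286614418), 0.16271205246448517)
```

```bash
cat > m2.py <<'E'
from h import *
from scipy.optimize import least_squares
D={n:np.load(f'pics/a_{n}.npy') for n in('top','side')}
I={n:cv2.imread(f'pics/a_{n}.png') for n in('top','side')}
c0=np.array([.656,-.02])
for n in D:
  g=cv2.cvtColor(I[n],cv2.COLOR_BGR2GRAY).astype(np.float32)
  pts=[];aa=[]
  for a in np.radians(np.arange(0,360,3)):
    rr=np.arange(.125,.175,.0005)
    uv=np.array([proj(n,[c0[0]+r*np.cos(a),c0[1]+r*np.sin(a),.012]) for r in rr],np.float32)
    val=cv2.remap(g,uv[None,:,0].copy(),uv[None,:,1].copy(),1)[0]
    # edge: last crossing 80 from bright to dark, outer dark
    if val[-1]>55 or val[0]<90: continue
    i=np.where(val>70)[0][-1]; p=c0+rr[i]*np.array([np.cos(a),np.sin(a)]); pts.append(p); aa.append(np.degrees(a))
  pts=np.array(pts)
  f=lambda q:np.hypot(*(pts-q[:2]).T)-q[2]
  s=least_squares(f,[*c0,.15],loss='soft_l1',f_scale=.001); print(n,s.x,len(pts)); print([(int(a),round(float(x)*1000,1)) for a,x in zip(aa,f(s.x))])
for n in I:print(n,[proj(n,[x,y,.243]).round(1).tolist() for x,y in((.655,-.023),(.655,-.013))])
E
python3 m2.py
```

```text
top [ 0.65612392 -0.02352166  0.15245033] 91
[(29, 1.7), (33, -0.1), (36, 0.0), (39, 0.2), (42, -0.2), (45, -0.0), (48, 0.6), (51, 0.2), (54, 0.3), (57, 0.4), (59, 0.5), (63, 0.6), (66, 0.2), (69, 0.3), (72, 0.4), (75, -0.1), (78, 0.5), (81, 0.0), (84, -0.5), (87, 0.1), (90, 0.1), (93, -0.4), (96, 0.1), (99, -0.5), (102, -0.5), (105, -0.0), (108, -0.1), (111, -0.1), (114, -0.2), (117, -0.2), (119, -0.3), (123, 0.1), (126, -0.0), (129, -0.6), (132, -0.2), (135, -0.4), (138, -0.5), (141, -0.1), (144, -0.3), (147, 0.1), (150, -0.1), (153, -0.2), (156, -0.4), (159, -1.0), (162, -1.2), (165, -0.9), (168, -1.1), (171, -0.7), (174, 6.6), (177, 7.9), (180, 5.2), (183, 3.0), (186, 1.3), (189, 0.2), (192, -0.5), (195, -0.7), (198, -0.9), (201, -0.6), (204, 0.3), (207, 1.6), (210, 2.9), (213, 5.3), (216, 8.1), (219, 9.5), (222, 3.8), (225, -1.8), (228, -2.0), (230, -1.6), (234, -2.2), (237, -1.8), (239, -2.4), (243, -0.5), (246, 8.4), (248, 10.3), (252, 11.2), (255, 12.7), (258, 13.6), (261, 17.1), (270, 13.5), (273, 0.5), (276, -2.0), (279, -1.4), (282, -0.9), (285, -0.9), (288, -0.8), (291, -
[... 489 characters left out ...]
, 1.8), (111, -0.3), (114, 1.1), (117, -0.5), (119, 1.0), (123, -0.0), (126, -0.6), (129, -1.6), (132, -0.6), (135, -2.0), (138, -2.0), (141, -1.9), (144, -2.4), (147, -2.3), (150, -2.7), (153, -3.5), (156, -3.4), (159, -3.7), (162, -4.6), (165, -5.4), (168, -5.2), (171, -5.5), (174, 3.2), (177, 2.9), (180, 2.2), (183, 1.9), (186, 0.2), (189, -0.6), (192, -0.8), (195, -1.0), (198, -0.2), (201, 0.5), (204, 1.3), (207, 4.1), (210, 5.9), (213, 8.7), (216, 11.5), (219, 15.8), (261, -2.4), (264, -2.7), (267, -1.5), (270, 0.2), (273, 1.4), (276, 1.1), (288, 0.6), (291, 1.2), (294, 2.2), (297, 0.3), (300, -0.6), (303, -1.1)]
top [[374.9, 175.0], [371.8, 175.1]]
side [[311.7, 149.1], [311.1, 150.9]]
```

```bash
cat > m3.py <<'E'
from h import *
I={n:cv2.imread(f'pics/a_{n}.png') for n in('top','side')}
x=cv2.resize(I['top'][190:240,350:410],None,fx=10,fy=10,interpolation=2); cv2.imwrite('pics/z5.png',x)
x=cv2.resize(I['side'][180:220,325:365],None,fx=14,fy=14,interpolation=0); cv2.imwrite('pics/z6.png',x)
def line(n,p,q,z,w=6):
  # subpixel edges perpendicular to segment p-q (strongest gradient)
  g=cv2.cvtColor(I[n],cv2.COLOR_BGR2GRAY).astype(np.float32); p=np.array(p,float);q=np.array(q,float)
  d=(q-p)/np.linalg.norm(q-p); nn=np.array([-d[1],d[0]]); t=np.arange(-w,w,.1); E=[]
  for s in np.arange(.12,.9,.04):
    c=p+s*(q-p)+t[:,None]*nn; v=cv2.GaussianBlur(cv2.remap(g,c[None,:,0].astype(np.float32),c[None,:,1].astype(np.float32),1),(9,1),2)[0]
    i=np.argmax(np.abs(np.diff(v))); E.append(onz(n,*c[i],z)[:2])
  E=np.array(E,np.float32); vx,vy,x0,y0=cv2.fitLine(E,cv2.DIST_HUBER,0,.001,.001).ravel()
  r=(E-[x0,y0])@np.array([-vy,vx]); print(n,'angle',np.degrees(np.arctan2(vy,vx)).round(2),'rms',r.std().round(4),'mid',x0.round(4),y0.round(4))
  return E
if __name__=='__main__':
  line('top',(366.8,231.6),(397.6,222),.03)
  line('top',(397.6,222),(389,203),.03)
  line('side',(357,210.5),(353.6,188.6),.03,4)
  line('side',(357,210.5),(332.6,211.5),.03,3)
E
python3 m3.py
```

```text
top angle -74.91 rms 0.0009 mid 0.5137 -0.0722
top angle 28.0 rms 0.0092 mid 0.5596 -0.1111
side angle -74.69 rms 0.0008 mid 0.505 -0.0333
side angle 36.42 rms 0.0098 mid 0.5339 0.0189
```

View pics/z5.png

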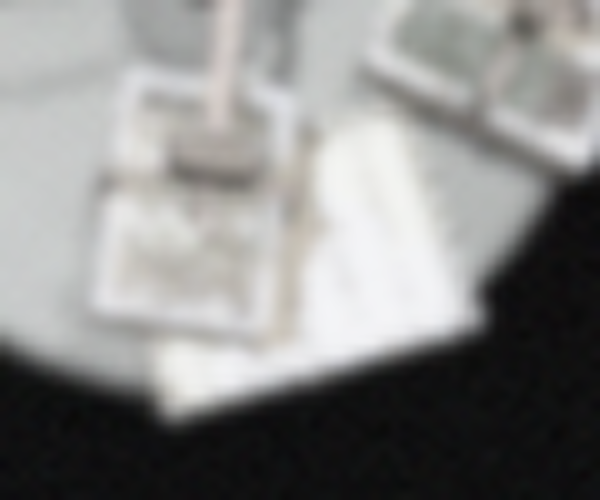

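View pics/z6.png

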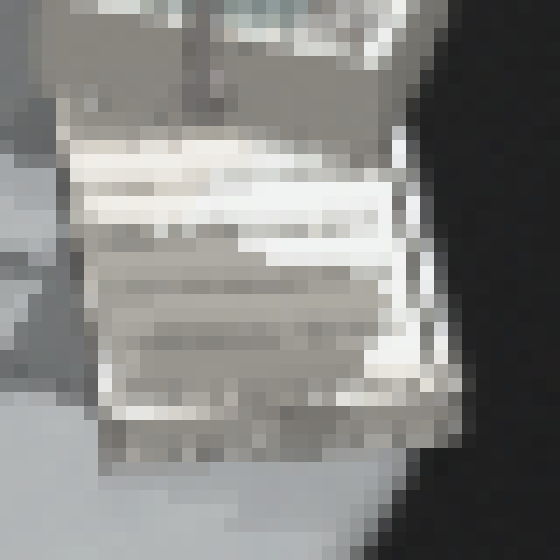

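```bash
cat > plan.py <<'E'
import json,sys,numpy as np,os
from scipy.spatial.transform import Rotation as R
F='cmd.json'
def get(): return json.load(open(F)) if os.path.exists(F) else dict(p=[.151,-.529,.231],yaw=15.974)
def rows(wps):
    """wps: list of (x,y,z,yaw,closure) one per row. prints rows, saves end as pending"""
    c=get(); Rt=(R.from_euler('z',c['yaw'],degrees=True)*R.from_euler('x',180,degrees=True)).as_matrix()
    out=[]
    for x,y,z,w,g in wps:
        d=Rt.T@(np.array([x,y,z])-c['p']); a=-np.radians((w-c['yaw']+180)%360-180)
        out.append([0,0,round(a,3),*[round(v,4) for v in d],g])
    print('; '.join(' '.join(f'{v:g}' for v in o) for o in out))
    e=out[-1]; p=np.array(c['p'])+Rt@np.array(e[3:6]); yaw=c['yaw']-np.degrees(e[2])
    json.dump(dict(p=p.tolist(),yaw=yaw),open('cmd.json','w')); print('end',p.round(4),round(yaw,2))
def seg(a,b,n,g,ease=False):
    a=np.array(a,float);b=np.array(b,float); r=[]
    for i in range(1,n+1):
        s=i/n
        if ease: s=s*s*(3-2*s)
        r.append((*(a+(b-a)*s),g))
    return r
def arc(phi0,phi1,n,r=.057,z=.205,c=(.655,-.021),off=-90,g=1,ease=True):
    o=[]
    for i in range(1,n+1):
        s=i/n; s=s*s*(3-2*s) if ease else s; f=phi0+(phi1-phi0)*s; q=np.radians(f)
        o.append((c[0]+r*np.cos(q),c[1]+r*np.sin(q),z,f+off,g))
    return o
E
python3 - <<'E'
from plan import *
A=(.151,-.529,.231,15.974); B=(.30,-.40,.32,0); C=(.680,.030,.32,-26)
w=seg(A,B,4,1)+seg(B,C,14,1)
rows(w[:12]); rows(w[12:])
E
python3 - <<'E'
from m3 import *
h=onz('top',374.9,174.6,.243); print(h)
E=line('top',(366,178),(341,182),.22,3)
for z in(.22,): print(onz('top',338.6,182.0,.24))
E
```

```text
0 0 0.07 0.0447 -0.0208 -0.0223 1; 0 0 0.139 0.0894 -0.0415 -0.0445 1; 0 0 0.209 0.1341 -0.0623 -0.0668 1; 0 0 0.279 0.1787 -0.083 -0.089 1; 0 0 0.311 0.2133 -0.1051 -0.089 1; 0 0 0.344 0.2478 -0.1271 -0.089 1; 0 0 0.376 0.2824 -0.1492 -0.089 1; 0 0 0.408 0.3169 -0.1712 -0.089 1; 0 0 0.441 0.3515 -0.1933 -0.089 1; 0 0 0.473 0.386 -0.2154 -0.089 1; 0 0 0.506 0.4206 -0.2374 -0.089 1; 0 0 0.538 0.4551 -0.2595 -0.089 1
end [ 0.5171 -0.1543  0.32  ] -14.85
0 0 0.033 0.0184 -0.0366 -0 1; 0 0 0.065 0.0368 -0.0733 -0 1; 0 0 0.097 0.0551 -0.1099 -0 1; 0 0 0.13 0.0735 -0.1466 -0 1; 0 0 0.162 0.0919 -0.1832 -0 1; 0 0 0.195 0.1102 -0.2199 -0 1
end [0.68 0.03 0.32] -26.02
[ 0.65648451 -0.02314193  0.243     ]
top angle -74.99 rms 0.0032 mid 0.6469 0.0473
[0.63484617 0.09659117 0.24      ]
```

Emit:
arm_command(
  targets="0 0 0.07 0.0447 -0.0208 -0.0223 1; 0 0 0.139 0.0894 -0.0415 -0.0445 1; 0 0 0.209 0.1341 -0.0623 -0.0668 1; 0 0 0.279 0.1787 -0.083 -0.089 1; 0 0 0.311 0.2133 -0.1051 -0.089 1; 0 0 0.344 0.2478 -0.1271 -0.089 1; 0 0 0.376 0.2824 -0.1492 -0.089 1; 0 0 0.408 0.3169 -0.1712 -0.089 1; 0 0 0.441 0.3515 -0.1933 -0.089 1; 0 0 0.473 0.386 -0.2154 -0.089 1; 0 0 0.506 0.4206 -0.2374 -0.089 1; 0 0 0.538 0.4551 -0.2595 -0.089 1",
)

```text
t: 1.6
ee_pos: [0.5181, -0.1529, 0.3197]
tool_rot: [180.0, 0.1, -14.9]
ft_force: [0.2, -0.7, 0.0]
gripper_width: -0.0001
```

Emit:
arm_command(
  targets="0 0 0.033 0.0184 -0.0366 0 1; 0 0 0.065 0.0368 -0.0733 0 1; 0 0 0.097 0.0551 -0.1099 0 1; 0 0 0.13 0.0735 -0.1466 0 1; 0 0 0.162 0.0919 -0.1832 0 1; 0 0 0.195 0.1102 -0.2199 0 1; 0 0 0.195 0.1102 -0.2199 0 1",
)

```text
t: 2.48
ee_pos: [0.6813, 0.0327, 0.3173]
tool_rot: [179.9, 0.2, -25.8]
ft_force: [0.1, -0.2, 0.3]
gripper_width: 0.0
```

Run:
```python
from h import *
o=snap('b'); s=manip.read_state(); print(s['t'],s['ee_pos'],s['tool_rot'],s['ft_force'])
a=cv2.imread('pics/b_top.png'); b=cv2.imread('pics/b_side.png')
x=cv2.resize(a[125:245,310:440],None,fx=4,fy=4,interpolation=2);y=cv2.resize(b[60:220,240:400],None,fx=3,fy=3,interpolation=2)
cv2.imwrite('pics/b1.png',x);cv2.imwrite('pics/b2.png',y)
print(proj('side',s['ee_pos']),proj('top',s['ee_pos']))
```

```text
2.575 [0.68016543 0.03022819 0.31916277] [ 1.79913059e+02  1.00283614e-01 -2.59895970e+01] [ 0.45079092 -0.42433203  0.29617793]
[299.52678216 138.21127578] [359.78881185 161.66050428]
```

View pics/b1.png

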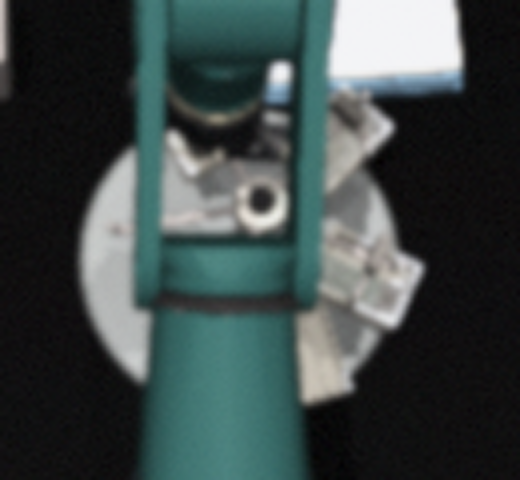

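View pics/b2.png

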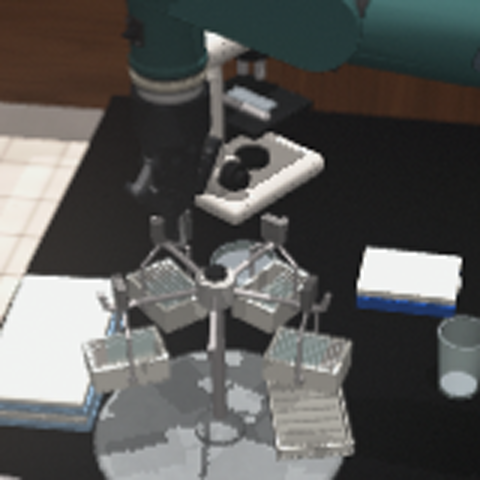

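Run:
```python
import cv2,numpy as np
b=cv2.imread('pics/b_side.png')[75:165,265:345]
b=np.clip((b/255.)**.5*255,0,255).astype(np.uint8)
b=cv2.resize(b,None,fx=6,fy=6,interpolation=2); cv2.circle(b,(int(34.5*6),int(63.2*6)),5,(0,0,255),1)
cv2.imwrite('pics/b3.png',b)
```

```text
(no output)
```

View pics/b3.png

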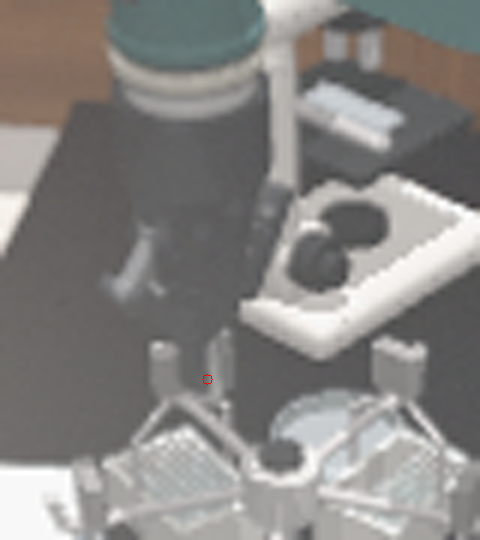

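Run:
```python
from plan import *
c=get(); A=(*c['p'],c['yaw']); B=(.680,.030,.205,-26)
w=seg(A,B,4,1)+arc(64,82,6,ease=False)
rows(w)
w=arc(82,174,44)
for i in range(0,44,11): rows(w[i:i+11])
```

```text
0 0 -0 0 0 0.0288 1; 0 0 -0 0 0 0.0575 1; 0 0 -0 0 0 0.0863 1; 0 0 -0 0 0 0.115 1; 0 0 -0.053 -0.0031 -0.0001 0.115 1; 0 0 -0.105 -0.0061 0.0001 0.115 1; 0 0 -0.157 -0.009 0.0005 0.115 1; 0 0 -0.21 -0.0119 0.0011 0.115 1; 0 0 -0.262 -0.0148 0.0018 0.115 1; 0 0 -0.315 -0.0177 0.0026 0.115 1
end [0.6629 0.0355 0.205 ] -7.98
0 0 -0.002 -0.0002 0 0 1; 0 0 -0.009 -0.0006 0 0 1; 0 0 -0.021 -0.0012 0 0 1; 0 0 -0.037 -0.0021 0.0001 0 1; 0 0 -0.057 -0.0033 0.0001 0 1; 0 0 -0.081 -0.0046 0.0002 0 1; 0 0 -0.109 -0.0062 0.0004 0 1; 0 0 -0.14 -0.008 0.0006 0 1; 0 0 -0.174 -0.0099 0.0009 0 1; 0 0 -0.211 -0.012 0.0013 0 1; 0 0 -0.25 -0.0142 0.0018 0 1
end [0.6486 0.0357 0.205 ] 6.35
0 0 -0.043 -0.0024 0.0001 0 1; 0 0 -0.087 -0.0049 0.0002 0 1; 0 0 -0.134 -0.0075 0.0005 0 1; 0 0 -0.182 -0.0103 0.0009 0 1; 0 0 -0.232 -0.0131 0.0015 0 1; 0 0 -0.283 -0.0159 0.0023 0 1; 0 0 -0.336 -0.0187 0.0032 0 1; 0 0 -0.389 -0.0216 0.0043 0 1; 0 0 -0.443 -0.0244 0.0055 0 1; 0 0 -0.498 -0.0272 0.0069 0 1; 0 0 -0.552 -0.0298 0.0085 0 1
end [0.62   0.0239 0.205 ] 37.98
0 0 -0.055 -0.0032 0 0 1; 0 0 -0.11 -0.0062 0.0003 0 1; 0 0 -0.164 -0.0093 0.0007 0 1; 0 0 -0.217 -0.0123 0.0013 0 1; 0 0 -0.269 -0.0152 0.002 0 1; 0 0 -0.321 -0.018 0.0029 0 1; 0 0 -0.371 -0.0207 0.0038 0 1; 0 0 -0.419 -0.0232 0.0049 0 1; 0 0 -0.466 -0.0256 0.006 0 1; 0 0 -0.51 -0.0278 0.0072 0 1; 0 0 -0.552 -0.0299 0.0084 0 1
end [ 0.6016 -0.0011  0.205 ] 69.6
0 0 -0.04 -0.0023 0.0001 0 1; 0 0 -0.077 -0.0044 0.0002 0 1; 0 0 -0.111 -0.0063 0.0004 0 1; 0 0 -0.142 -0.0081 0.0006 0 1; 0 0 -0.17 -0.0096 0.0008 0 1; 0 0 -0.194 -0.011 0.0011 0 1; 0 0 -0.214 -0.0121 0.0013 0 1; 0 0 -0.23 -0.013 0.0015 0 1; 0 0 -0.242 -0.0137 0.0017 0 1; 0 0 -0.249 -0.0141 0.0018 0 1; 0 0 -0.251 -0.0142 0.0018 0 1
end [ 0.5983 -0.015   0.205 ] 83.98
```

Emit:
arm_command(
  targets="0 0 0 0 0 0.0288 1; 0 0 0 0 0 0.0575 1; 0 0 0 0 0 0.0863 1; 0 0 0 0 0 0.115 1; 0 0 -0.053 -0.0031 -0.0001 0.115 1; 0 0 -0.105 -0.0061 0.0001 0.115 1; 0 0 -0.157 -0.009 0.0005 0.115 1; 0 0 -0.21 -0.0119 0.0011 0.115 1; 0 0 -0.262 -0.0148 0.0018 0.115 1; 0 0 -0.315 -0.0177 0.0026 0.115 1",
)

```text
t: 3.82
ee_pos: [0.6632, 0.0341, 0.2062]
tool_rot: [180.0, -0.2, -8.0]
ft_force: [3.5, -1.1, -0.9]
gripper_width: 0.0003
```

Emit:
arm_command(
  targets="0 0 -0.002 -0.0002 0 0 1; 0 0 -0.009 -0.0006 0 0 1; 0 0 -0.021 -0.0012 0 0 1; 0 0 -0.037 -0.0021 0.0001 0 1; 0 0 -0.057 -0.0033 0.0001 0 1; 0 0 -0.081 -0.0046 0.0002 0 1; 0 0 -0.109 -0.0062 0.0004 0 1; 0 0 -0.14 -0.008 0.0006 0 1; 0 0 -0.174 -0.0099 0.0009 0 1; 0 0 -0.211 -0.012 0.0013 0 1; 0 0 -0.25 -0.0142 0.0018 0 1",
)

```text
t: 5.2
ee_pos: [0.6489, 0.036, 0.2053]
tool_rot: [-180.0, -0.0, 6.5]
ft_force: [3.2, 0.1, 1.0]
gripper_width: 0.0003
```

Run:
```python
from h import *
p,d=imaging.get_image('side'); s=manip.read_state(); print(s['t'],s['ee_pos'],s['ft_force'],s['ft_torque'])
cv2.imwrite('pics/c2.png',cv2.resize(p[60:240,240:400,::-1],None,fx=3.3,fy=3.3,interpolation=2))
```

```text
5.25 [0.6484256  0.03599905 0.20528965] [1.02678805 0.10037624 0.03453367] [-0.01805766 -0.20425799 -0.01190538]
```

View pics/c2.png

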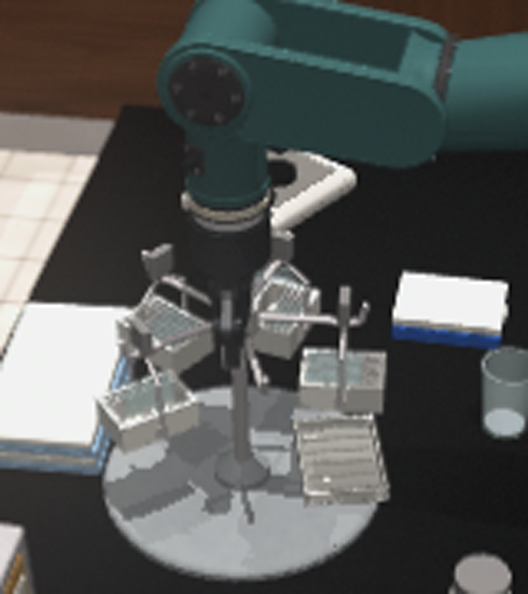

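The turret is turning. The empty arm is pushed ahead of the fingers with about 3 N, and the racks hang calmly.

Emit:
arm_command(
  targets="0 0 -0.043 -0.0024 0.0001 0 1; 0 0 -0.087 -0.0049 0.0002 0 1; 0 0 -0.134 -0.0075 0.0005 0 1; 0 0 -0.182 -0.0103 0.0009 0 1; 0 0 -0.232 -0.0131 0.0015 0 1; 0 0 -0.283 -0.0159 0.0023 0 1; 0 0 -0.336 -0.0187 0.0032 0 1; 0 0 -0.389 -0.0216 0.0043 0 1; 0 0 -0.443 -0.0244 0.0055 0 1; 0 0 -0.498 -0.0272 0.0069 0 1; 0 0 -0.552 -0.0298 0.0085 0 1",
)

```text
t: 6.62
ee_pos: [0.6201, 0.0247, 0.2052]
tool_rot: [-179.9, -0.0, 38.1]
ft_force: [2.1, 1.1, 0.8]
gripper_width: -0.0
```

Emit:
arm_command(
  targets="0 0 -0.055 -0.0032 0 0 1; 0 0 -0.11 -0.0062 0.0003 0 1; 0 0 -0.164 -0.0093 0.0007 0 1; 0 0 -0.217 -0.0123 0.0013 0 1; 0 0 -0.269 -0.0152 0.002 0 1; 0 0 -0.321 -0.018 0.0029 0 1; 0 0 -0.371 -0.0207 0.0038 0 1; 0 0 -0.419 -0.0232 0.0049 0 1; 0 0 -0.466 -0.0256 0.006 0 1; 0 0 -0.51 -0.0278 0.0072 0 1; 0 0 -0.552 -0.0299 0.0084 0 1",
)

```text
t: 8.0
ee_pos: [0.601, 0.0004, 0.2052]
tool_rot: [-179.8, -0.1, 69.8]
ft_force: [1.1, 1.5, 1.1]
gripper_width: 0.0002
```

Run:
```python
from h import *
p,d=imaging.get_image('side'); s=manip.read_state(); print(s['t'],s['ee_pos'],s['ft_force'],s['ft_torque'])
cv2.imwrite('pics/d2.png',cv2.resize(p[60:240,240:400,::-1],None,fx=3.3,fy=3.3,interpolation=2))
```

```text
8.05 [ 6.00897341e-01 -8.85317791e-05  2.05103137e-01] [-0.04052989  1.15249465  1.8071459 ] [ 0.1309213  -0.01305137  0.04257616]
```

View pics/d2.png

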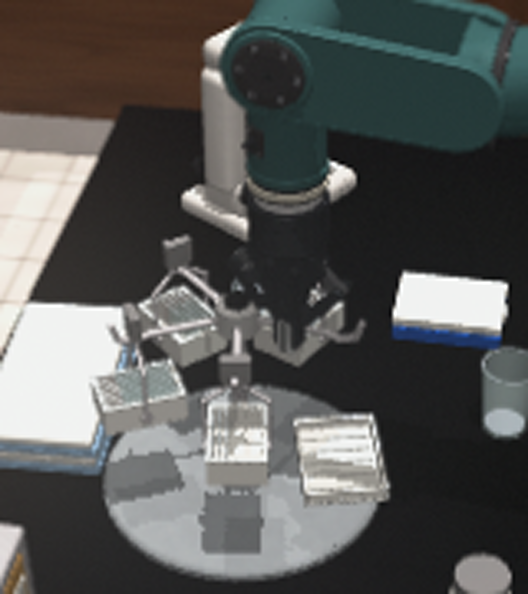

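Emit:
arm_command(
  targets="0 0 -0.04 -0.0023 0.0001 0 1; 0 0 -0.077 -0.0044 0.0002 0 1; 0 0 -0.111 -0.0063 0.0004 0 1; 0 0 -0.142 -0.0081 0.0006 0 1; 0 0 -0.17 -0.0096 0.0008 0 1; 0 0 -0.194 -0.011 0.0011 0 1; 0 0 -0.214 -0.0121 0.0013 0 1; 0 0 -0.23 -0.013 0.0015 0 1; 0 0 -0.242 -0.0137 0.0017 0 1; 0 0 -0.249 -0.0141 0.0018 0 1; 0 0 -0.251 -0.0142 0.0018 0 1",
)

```text
t: 9.43
ee_pos: [0.5987, -0.0149, 0.2051]
tool_rot: [180.0, 0.0, 84.0]
ft_force: [-1.9, 3.3, -1.3]
gripper_width: 0.0002
```

Run:
```python
from h import *
o=snap('e'); s=manip.read_state(); print(s['t'],s['ee_pos'],s['ft_force'],s['ft_torque'])
b=cv2.imread('pics/e_side.png');a=cv2.imread('pics/e_top.png')
cv2.imwrite('pics/e2.png',cv2.resize(b[120:220,280:380],None,fx=6,fy=6,interpolation=2))
cv2.imwrite('pics/e1.png',cv2.resize(a[125:245,310:440],None,fx=5,fy=5,interpolation=2))
# predicted hook tip for angles
for al in(188,192,195.5,199):
  q=np.radians(al); print(al,[proj(n,[.655+.126*np.cos(q),-.021+.126*np.sin(q),.238]).round(1).tolist() for n in('side','top')])
```

```text
9.525 [ 0.59875557 -0.01483802  0.20519446] [-0.11809395  1.48840777 -1.62286442] [ 0.35892381  0.26903265 -0.07077529]
188 [[350.8, 151.2], [381.0, 212.7]]
192 [[350.7, 149.6], [383.7, 212.1]]
195.5 [[350.4, 148.2], [386.0, 211.5]]
199 [[350.0, 146.8], [388.2, 210.8]]
```

View pics/e2.png

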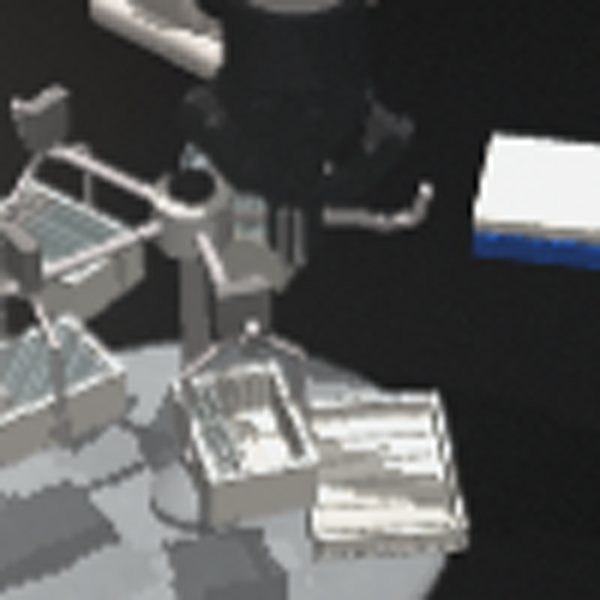

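View pics/e1.png

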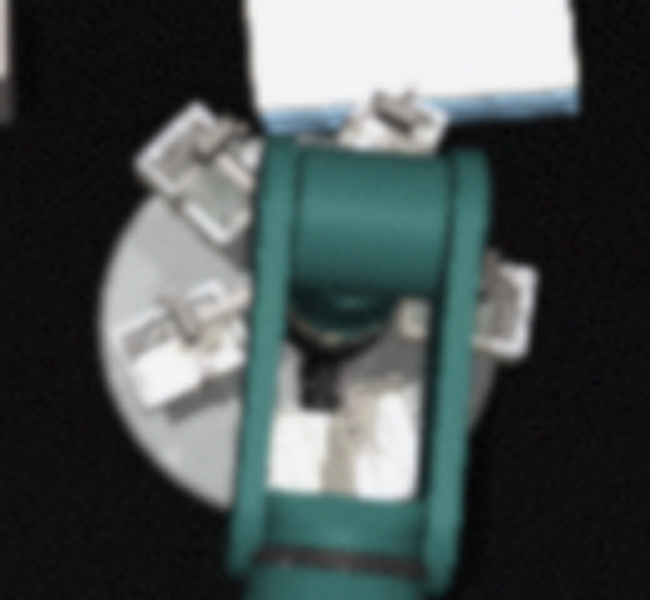

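Run:
```python
from plan import *
rows(arc(174,180.5,9)+arc(180.5,180.5,1))
# back off cw then up, then aside
w=arc(180.5,166,4,ease=False); 
rows(w+[(w[-1][0],w[-1][1],z,w[-1][3],1) for z in(.235,.275,.32)]+[(.58-.05*i,-.009+.05*i,.33,76-5*i,1) for i in(0.5,1,2,3,4)])
```

```text
0 0 -0.004 -0.0002 0 0 1; 0 0 -0.015 -0.0008 0 0 1; 0 0 -0.03 -0.0017 0 0 1; 0 0 -0.048 -0.0027 0.0001 0 1; 0 0 -0.066 -0.0038 0.0001 0 1; 0 0 -0.084 -0.0048 0.0002 0 1; 0 0 -0.099 -0.0056 0.0003 0 1; 0 0 -0.11 -0.0062 0.0004 0 1; 0 0 -0.114 -0.0064 0.0004 0 1; 0 0 -0.114 -0.0064 0.0004 0 1
end [ 0.598  -0.0215  0.205 ] 90.52
0 0 0.064 0.0036 0.0001 0 1; 0 0 0.127 0.0072 0.0004 0 1; 0 0 0.19 0.0107 0.001 0 1; 0 0 0.253 0.0142 0.0018 0 1; 0 0 0.253 0.0142 0.0018 -0.03 1; 0 0 0.253 0.0142 0.0018 -0.07 1; 0 0 0.253 0.0142 0.0018 -0.115 1; 0 0 0.297 0.0378 -0.0427 -0.125 1; 0 0 0.341 0.0631 -0.0675 -0.125 1; 0 0 0.428 0.1135 -0.117 -0.125 1; 0 0 0.515 0.164 -0.1666 -0.125 1; 0 0 0.602 0.2144 -0.2161 -0.125 1
end [0.38  0.191 0.33 ] 56.02
```

Emit:
arm_command(
  targets="0 0 -0.004 -0.0002 0 0 1; 0 0 -0.015 -0.0008 0 0 1; 0 0 -0.03 -0.0017 0 0 1; 0 0 -0.048 -0.0027 0.0001 0 1; 0 0 -0.066 -0.0038 0.0001 0 1; 0 0 -0.084 -0.0048 0.0002 0 1; 0 0 -0.099 -0.0056 0.0003 0 1; 0 0 -0.11 -0.0062 0.0004 0 1; 0 0 -0.114 -0.0064 0.0004 0 1; 0 0 -0.114 -0.0064 0.0004 0 1",
)

```text
t: 10.78
ee_pos: [0.5984, -0.0213, 0.2053]
tool_rot: [180.0, 0.0, 90.5]
ft_force: [-1.4, 2.5, -1.1]
gripper_width: 0.0
```

```bash
python3 - <<'E'
from plan import *
json.dump(dict(p=[.598,-.0215,.205],yaw=90.52),open('cmd.json','w'))
w=arc(180.5,166,4,ease=False); 
rows(w+[(w[-1][0],w[-1][1],z,w[-1][3],1) for z in(.235,.275,.32)]+[(.58-.05*i,-.009+.05*i,.33,76-5*i,1) for i in(0.5,1,1.8,2.6,3.4)])
E
python3 - <<'E'
from h import *
p,d=imaging.get_image('side'); s=manip.read_state(); print(s['t'],s['ee_pos'],s['ft_force'])
cv2.imwrite('pics/f2.png',cv2.resize(p[120:220,280:380,::-1],None,fx=6,fy=6,interpolation=2))
E
```

```text
0 0 0.064 0.0036 0.0001 0 1; 0 0 0.127 0.0072 0.0005 0 1; 0 0 0.19 0.0108 0.001 0 1; 0 0 0.253 0.0143 0.0018 0 1; 0 0 0.253 0.0143 0.0018 -0.03 1; 0 0 0.253 0.0143 0.0018 -0.07 1; 0 0 0.253 0.0143 0.0018 -0.115 1; 0 0 0.297 0.0379 -0.0427 -0.125 1; 0 0 0.341 0.0631 -0.0674 -0.125 1; 0 0 0.411 0.1035 -0.1071 -0.125 1; 0 0 0.48 0.1438 -0.1467 -0.125 1; 0 0 0.55 0.1842 -0.1863 -0.125 1
end [0.41  0.161 0.33 ] 59.01
10.825 [ 0.59840754 -0.02129758  0.20539374] [-0.33047947  1.74317304 -1.57476335]
```

View pics/f2.png

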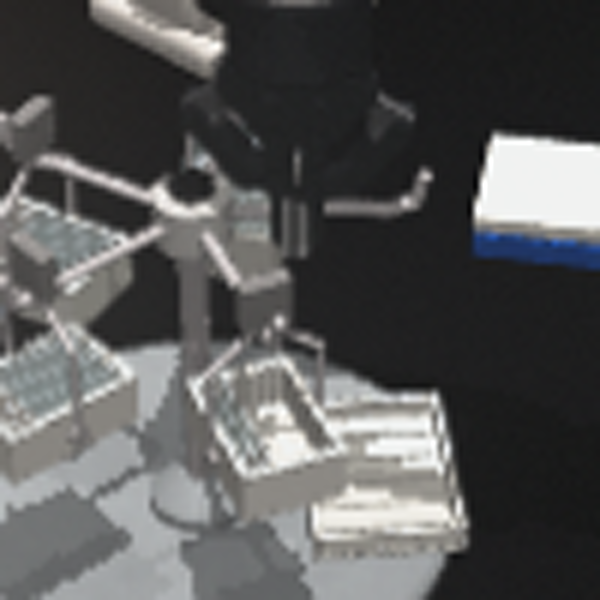

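Emit:
arm_command(
  targets="0 0 0.064 0.0036 0.0001 0 1; 0 0 0.127 0.0072 0.0005 0 1; 0 0 0.19 0.0108 0.001 0 1; 0 0 0.253 0.0143 0.0018 0 1; 0 0 0.253 0.0143 0.0018 -0.03 1; 0 0 0.253 0.0143 0.0018 -0.07 1; 0 0 0.253 0.0143 0.0018 -0.115 1; 0 0 0.297 0.0379 -0.0427 -0.125 1; 0 0 0.341 0.0631 -0.0674 -0.125 1; 0 0 0.411 0.1035 -0.1071 -0.125 1; 0 0 0.48 0.1438 -0.1467 -0.125 1; 0 0 0.55 0.1842 -0.1863 -0.125 0.3",
)

```text
t: 12.32
ee_pos: [0.41, 0.1618, 0.3313]
tool_rot: [179.8, -0.1, 58.8]
ft_force: [0.3, 0.7, 1.0]
gripper_width: 0.0172
```

Run:
```python
from h import *
o=snap('g'); s=manip.read_state(); print(s['t'],s['ee_pos'],s['ft_force'])
b=cv2.imread('pics/g_side.png');a=cv2.imread('pics/g_top.png')
cv2.imwrite('pics/g2.png',cv2.resize(b[120:220,270:370],None,fx=6,fy=6,interpolation=2))
cv2.imwrite('pics/g1.png',cv2.resize(a[125:245,310:440],None,fx=5,fy=5,interpolation=2))
```

```text
12.425 [0.40827084 0.16380986 0.33261923] [0.76130795 0.292149   0.05239633]
```

View pics/g2.png

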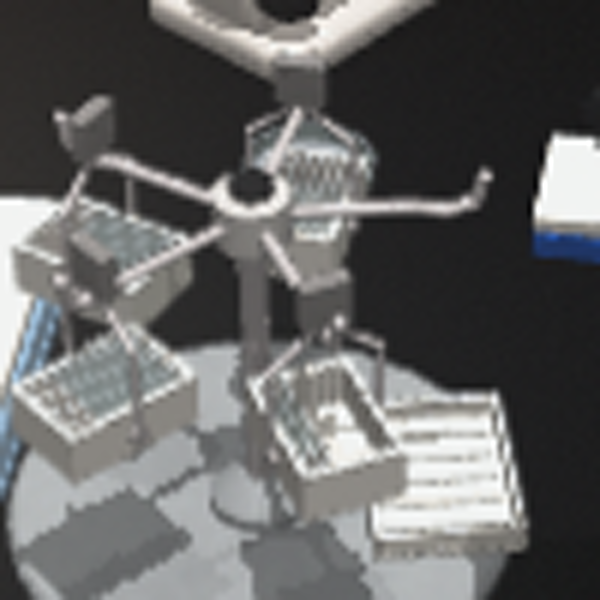

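View pics/g1.png

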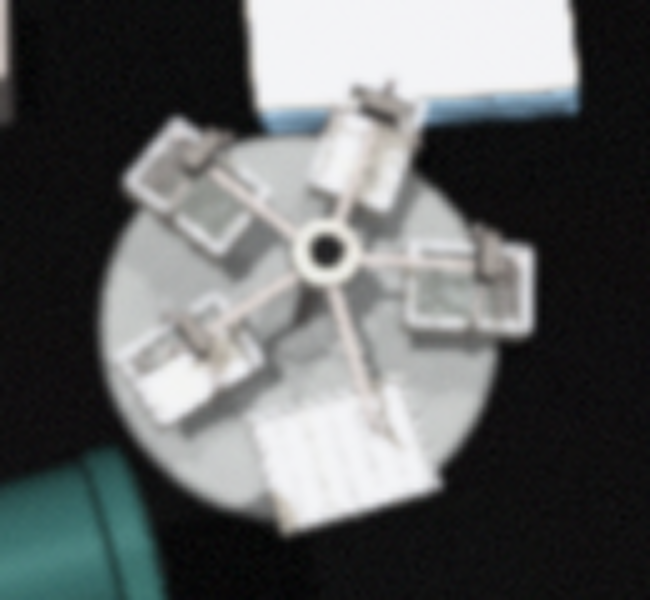

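```bash
cat > m4.py <<'E'
from h import *
import m3,sys
tag=sys.argv[1]
m3.I={n:cv2.imread(f'pics/{tag}_{n}.png') for n in('top','side')}
T=lambda x,y:(310+x/5-.4,125+y/5-.4); S=lambda x,y:(270+x/6-.42,120+y/6-.42)
c=[onz('top',*T(*p),.03)[:2] for p in((253,425),(285,535),(440,487),(395,375))]
print('top tray',np.round(c,4).tolist(),'mean',np.mean(c,0).round(4))
c=[onz('side',*S(*p),.03)[:2] for p in((372,408),(372,543),(527,535),(497,392))]
print('side tray',np.round(c,4).tolist(),'mean',np.mean(c,0).round(4))
print('edges tray top outer'); m3.line('top',T(285,535),T(440,487),.03,4)
print('tray top side edges');m3.line('top',T(440,487),T(405,400),.03,4); m3.line('top',T(253,425),T(285,535),.03,3)
print('tray inner');m3.line('top',T(253,425),T(345,395),.03,3)
print('side outer'); m3.line('side',S(527,535),S(497,392),.03,3)
# arm centre line: take ridge (max of pink?) -> points by hand
for n,f,ps in(('top',T,((335,285),(377,400))),('side',S,((300,209),(450,208)))):
  q=[onz(n,*f(*p),.224 if 1 else 0)[:2] for p in ps]; d=q[1]-q[0]; print(n,'arm az',np.degrees(np.arctan2(d[1],d[0]))%360,np.round(q,4).tolist())
print('hub top',onz('top',*T(327,250),.243),'side',onz('side',*S(251,185),.243))
print('tip top',onz('top',*T(392,438),.24),'side',onz('side',*S(486,177),.240))
E
python3 m4.py g
```

```text
top tray [[0.5774, 0.0148], [0.4948, -0.006], [0.5282, -0.1212], [0.613, -0.0919]] mean [ 0.5533 -0.0511]
side tray [[0.6007, -0.0904], [0.5819, 0.026], [0.4955, 0.0051], [0.5285, -0.1172]] mean [ 0.5516 -0.0441]
edges tray top outer
top angle -74.92 rms 0.0008 mid 0.5123 -0.0658
tray top side edges
top angle 24.06 rms 0.0049 mid 0.561 -0.1078
top angle 12.67 rms 0.001 mid 0.5389 0.005
tray inner
top angle -74.35 rms 0.0033 mid 0.5881 -0.0211
side outer
side angle -75.21 rms 0.0007 mid 0.5098 -0.0515
top arm az 197.38696633225695 [[0.6372, -0.0298], [0.5591, -0.0543]]
side arm az 189.8118322237516 [[0.6296, -0.024], [0.5499, -0.0378]]
hub top [ 0.65647715 -0.02346961  0.243     ] side [ 0.65442911 -0.01586336  0.243     ]
tip top [ 0.53094585 -0.0609179   0.24      ] side [ 0.53203016 -0.04707441  0.24      ]
```

Run:
```python
from h import *
T=lambda x,y:(310+x/5-.4,125+y/5-.4)
h=onz('top',*T(327,250),.224)[:2]
h=np.array([.6565,-.0235])
for p in((385,400+24),(470,263),(215,168),(215,330),(352,190)):
  d=onz('top',*T(*p),.222)[:2]-h; a=np.degrees(np.arctan2(d[1],d[0]))%360; print(p,a.round(2),((a-195.1+36)%72-36).round(2))
s=manip.read_state();print(s['ee_pos'],s['gripper_width'])
b=cv2.imread('pics/g_side.png'); p=proj('side',s['ee_pos']); print(p)
u,v=int(p[0]),int(p[1]); c=b[v-50:v+40,u-50:u+50]; c=np.clip((c/255.)**.5*255,0,255).astype(np.uint8)
c=cv2.resize(c,None,fx=6,fy=6,interpolation=0)
cv2.circle(c,(int((p[0]-u+50.5)*6),int((p[1]-v+50.5)*6)),5,(0,0,255),1)
# gripper width ends
for sg in(-1,1):
  w=s['gripper_width']/2; yw=np.radians(59); e=np.array(s['ee_pos'])+sg*w*np.array([np.sin(yw),-np.cos(yw),0]); q=proj('side',e); cv2.circle(c,(int((q[0]-u+50.5)*6),int((q[1]-v+50.5)*6)),4,(0,255,0),1)
cv2.imwrite('pics/g3.png',c)
```

```text
(385, 424) 197.43 2.33
(470, 263) 266.57 -0.53
(215, 168) 48.05 -3.05
(215, 330) 122.78 -0.32
(352, 190) 336.21 -2.89
[0.40827084 0.16380986 0.33261923] 0.03217348320911193
[386.44492838 170.98674614]
```

View pics/g3.png

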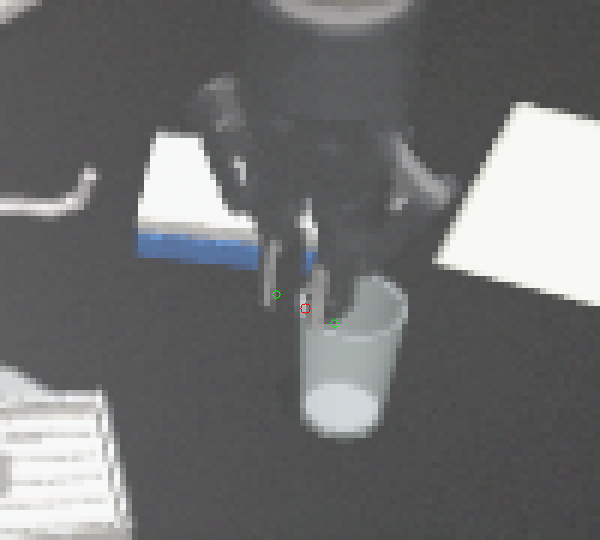

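Run:
```python
from h import *
a=cv2.imread('pics/a_top.png')[222:270,255:305]; b=cv2.imread('pics/a_side.png')[250:305,335:390]
cv2.imwrite('pics/r1.png',cv2.resize(a,None,fx=12,fy=12,interpolation=0)[:600]); cv2.imwrite('pics/r2.png',cv2.resize(b,None,fx=10,fy=10,interpolation=0))
```

```text
(no output)
```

View pics/r1.png

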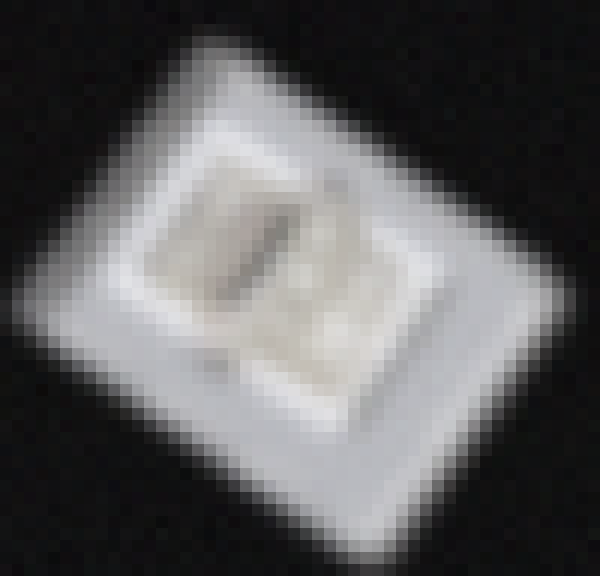

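View pics/r2.png

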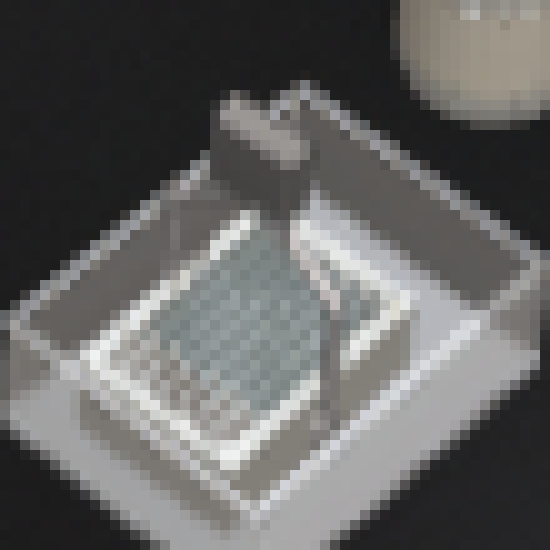

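Run:
```python
from h import *
T=lambda x,y:(255+x/12-.5,222+y/12-.5); S=lambda x,y:(335+x/10-.5,250+y/10-.5)
for n,f,ps in(('top',T,((220,125),(100,280),(345,440),(455,265))),('side',S,((90,355),(230,465),(408,298),(250,205)))):
  q=np.array([onz(n,*f(*p),.036)[:2] for p in ps]); print(n,q.round(4).tolist(),q.mean(0).round(4))
  for i in range(4):
    d=q[(i+1)%4]-q[i]; print('  ',np.hypot(*d).round(4),(np.degrees(np.arctan2(d[1],d[0]))%180).round(1))
  print('grip z.128' , onz(n,*(f(235,238) if n=='top' else f(263,127)),.128))
# trough corners
for n,f,ps in(('top',T,((205,30),(575,300),(370,575),(5,305))),('side',S,((305,85),(550,262),(252,520),(5,330)))):
  q=np.array([onz(n,*f(*p),.05)[:2] for p in ps]); print(n,'trough',q.mean(0).round(4))
  for i in range(4):
    d=q[(i+1)%4]-q[i]; print('  ',np.hypot(*d).round(4),(np.degrees(np.arctan2(d[1],d[0]))%180).round(1))
```

```text
top [[0.4997, 0.3388], [0.453, 0.3752], [0.4031, 0.3005], [0.4554, 0.2669]] [0.4528 0.3203]
   0.0592 142.1
   0.0899 56.3
   0.0622 147.3
   0.0845 58.3
grip z.128 [0.45533716 0.3225072  0.128     ]
side [[0.4959, 0.3405], [0.4508, 0.373], [0.4062, 0.3046], [0.4565, 0.277]] [0.4523 0.3238]
   0.0556 144.2
   0.0816 57.0
   0.0573 151.2
   0.0748 58.2
grip z.128 [0.45121779 0.32408956 0.128     ]
top trough [0.4441 0.3161]
   0.1404 53.0
   0.1019 142.5
   0.1379 53.1
   0.102 144.0
side trough [0.4432 0.3206]
   0.0968 144.3
   0.1295 54.4
   0.0957 145.1
   0.1309 54.8
```

Run:
```python
from plan import *
c=get(); A=(*c['p'],c['yaw']); B=(.4525,.322,.21,57.3); C=(.4525,.322,.097,57.3)
w=seg(A,B,5,0)+seg(B,C,5,0)+[(*C,0)]*2
rows(w)
```

```text
0 0 0.006 0.032 -0.0093 0.024 0; 0 0 0.012 0.064 -0.0186 0.048 0; 0 0 0.018 0.0959 -0.0279 0.072 0; 0 0 0.024 0.1279 -0.0372 0.096 0; 0 0 0.03 0.1599 -0.0465 0.12 0; 0 0 0.03 0.1599 -0.0465 0.1426 0; 0 0 0.03 0.1599 -0.0465 0.1652 0; 0 0 0.03 0.1599 -0.0465 0.1878 0; 0 0 0.03 0.1599 -0.0465 0.2104 0; 0 0 0.03 0.1599 -0.0465 0.233 0; 0 0 0.03 0.1599 -0.0465 0.233 0; 0 0 0.03 0.1599 -0.0465 0.233 0
end [0.4525 0.322  0.097 ] 57.29
```

Emit:
arm_command(
  targets="0 0 0.006 0.032 -0.0093 0.024 0; 0 0 0.012 0.064 -0.0186 0.048 0; 0 0 0.018 0.0959 -0.0279 0.072 0; 0 0 0.024 0.1279 -0.0372 0.096 0; 0 0 0.03 0.1599 -0.0465 0.12 0; 0 0 0.03 0.1599 -0.0465 0.1426 0; 0 0 0.03 0.1599 -0.0465 0.1426 0; 0 0 0.03 0.1599 -0.0465 0.1426 0",
)

```text
t: 13.42
ee_pos: [0.4542, 0.322, 0.1891]
tool_rot: [179.9, -0.1, 57.2]
ft_force: [0.4, -0.1, 0.5]
gripper_width: 0.0853
```

```bash
cat > look.py <<'E'
from h import *
import sys
tag=sys.argv[1];u,v,k=map(int,sys.argv[2:5]); gm=float(sys.argv[5]) if len(sys.argv)>5 else .7
p,d=imaging.get_image('side'); s=manip.read_state(); cv2.imwrite(f'pics/{tag}_side.png',p[:,:,::-1])
print(s['t'],s['ee_pos'],s['tool_rot'],s['ft_force'],s['gripper_width'])
f=600//(2*k); c=p[max(v-k,0):v+k,u-k:u+k,::-1]; c=((c/255.)**gm*255).astype(np.uint8)
cv2.imwrite(f'pics/{tag}.png',cv2.resize(c,None,fx=f,fy=f,interpolation=2))
E
python3 look.py i2 361 255 50 .5
```

```text
13.475 [0.4541747  0.32210013 0.18957002] [ 1.79876201e+02 -1.66122903e-01  5.72326442e+01] [ 0.40525565 -0.99444821  0.51177078] 0.08544363671593164
```

View pics/i2.png

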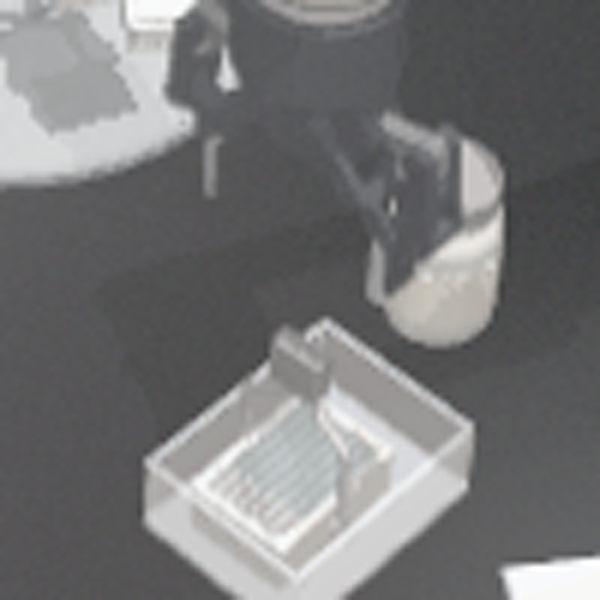

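```bash
python3 - <<'E'
from plan import *
json.dump(dict(p=[.4525,.322,.1874],yaw=57.29),open('cmd.json','w'))
w=seg((.4525,.322,.1874,57.29),(.4525,.322,.097,57.29),5,0); rows(w+[w[-1]])
E
python3 -c "
from h import *
print(proj('side',[.454,.322,.2026]),proj('side',[.4527,.3222,.128]))"
```

```text
0 0 -0 0 -0 0.0181 0; 0 0 -0 0 -0 0.0362 0; 0 0 -0 0 -0 0.0542 0; 0 0 -0 0 -0 0.0723 0; 0 0 -0 0 -0 0.0904 0; 0 0 -0 0 -0 0.0904 0
end [0.4525 0.322  0.097 ] 57.29
[361.11091742 243.47587227] [360.35187665 261.62409863]
```

Emit:
arm_command(
  targets="0 0 0 0 0 0.018 0; 0 0 0 0 0 0.036 0; 0 0 0 0 0 0.054 0; 0 0 0 0 0 0.072 0; 0 0 0 0 0 0.0904 0; 0 0 0 0 0 0.0904 0; 0 0 0 0 0 0.0904 0",
)

```text
t: 14.35
ee_pos: [0.4533, 0.3225, 0.0977]
tool_rot: [180.0, -0.0, 57.3]
ft_force: [-0.6, -0.6, 0.2]
gripper_width: 0.0855
```

```bash
python3 look.py j2 361 265 50 .5
```

```text
14.4 [0.45351752 0.32262156 0.09815133] [ 1.79948207e+02 -8.56075608e-02  5.72846086e+01] [0.42037711 0.65939347 0.7979618 ] 0.08533138754646309
```

View pics/j2.png

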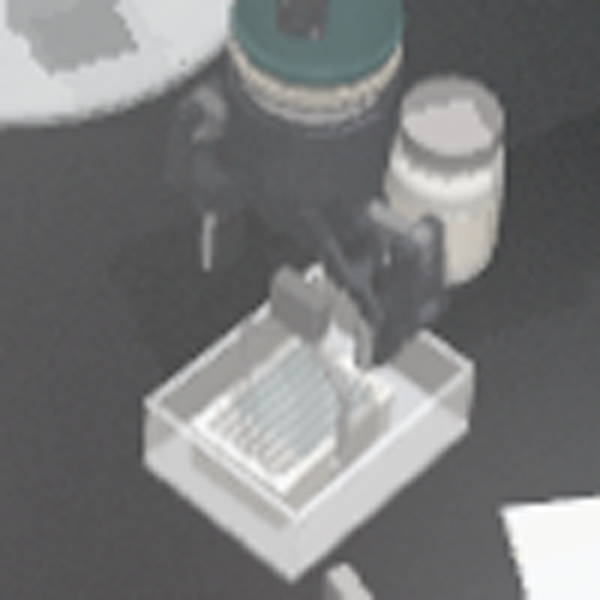

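Emit:
arm_command(
  targets="0 0 0 0 0 0 0.3; 0 0 0 0 0 0 0.5; 0 0 0 0 0 0 0.6; 0 0 0 0 0 0 0.8; 0 0 0 0 0 0 0.8; 0 0 0 0 0 0 0.8; 0 0 0 0 0 0 0.8",
  squeeze=40,
)

```text
t: 15.28
ee_pos: [0.453, 0.3225, 0.0976]
tool_rot: [180.0, -0.0, 57.3]
ft_force: [-1.2, 0.7, 3.5]
gripper_width: 0.0294
```

```bash
python3 look.py k2 361 265 50 .5; python3 -c "
from plan import *
c=get();print(c)
A=(*c['p'],c['yaw']);rows(seg(A,(A[0],A[1],.137,A[3]),4,.8,True))"
```

```text
15.325 [0.45298981 0.32252147 0.09765127] [ 1.79996978e+02 -3.55950390e-02  5.72883977e+01] [-1.53060342  1.24190448  3.12287883] 0.029306981712558286
{'p': [0.4525, 0.322, 0.09700000000000002], 'yaw': 57.29}
0 0 -0 0 0 -0.0062 0.8; 0 0 -0 0 0 -0.02 0.8; 0 0 -0 0 0 -0.0337 0.8; 0 0 -0 0 0 -0.04 0.8
end [0.4525 0.322  0.137 ] 57.29
```

View pics/k2.png

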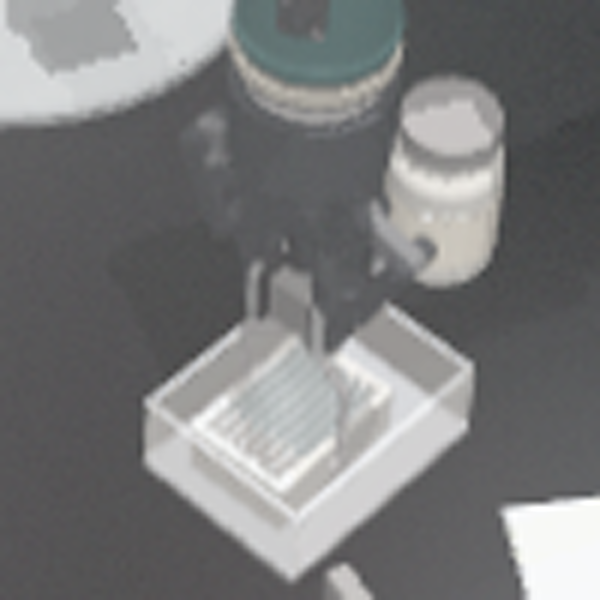

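Emit:
arm_command(
  targets="0 0 0 0 0 -0.0062 0.8; 0 0 0 0 0 -0.02 0.8; 0 0 0 0 0 -0.0337 0.8; 0 0 0 0 0 -0.04 0.8",
)

```text
t: 15.82
ee_pos: [0.4537, 0.3226, 0.1392]
tool_rot: [179.9, -0.1, 57.3]
ft_force: [0.7, 0.6, -1.6]
gripper_width: 0.0296
```

```bash
python3 look.py l2 361 255 50 .5; python3 -c "
from plan import *
c=get()
A=(*c['p'],c['yaw']);rows(seg(A,(A[0],A[1],.2525,A[3]),8,.8,True))
B=(*get()['p'],get()['yaw']);C=(.445,-.0765,.2525,15.2)
w=seg(B,C,24,.8,True);rows(w[:12]);rows(w[12:])"
```

```text
15.875 [0.45382179 0.32276288 0.13965832] [ 1.79900008e+02 -1.75145058e-01  5.72838958e+01] [ 0.63183354  0.10637842 -1.00000574] 0.02902052147072284
0 0 -0 0 0 -0.005 0.8; 0 0 -0 0 0 -0.018 0.8; 0 0 -0 0 0 -0.0365 0.8; 0 0 -0 0 0 -0.0578 0.8; 0 0 -0 0 0 -0.079 0.8; 0 0 -0 0 0 -0.0975 0.8; 0 0 -0 0 0 -0.1105 0.8; 0 0 -0 0 0 -0.1155 0.8
end [0.4525 0.322  0.2525] 57.29
0 0 0.004 -0.0017 0.0011 0 0.8; 0 0 0.014 -0.0067 0.0041 0 0.8; 0 0 0.032 -0.0146 0.009 0 0.8; 0 0 0.054 -0.0251 0.0155 0 0.8; 0 0 0.082 -0.0381 0.0234 0 0.8; 0 0 0.115 -0.053 0.0327 0 0.8; 0 0 0.151 -0.0698 0.043 0 0.8; 0 0 0.19 -0.088 0.0542 0 0.8; 0 0 0.232 -0.1074 0.0661 0 0.8; 0 0 0.276 -0.1277 0.0786 0 0.8; 0 0 0.321 -0.1485 0.0915 0 0.8; 0 0 0.367 -0.1697 0.1045 0 0.8
end [0.4487 0.1227 0.2525] 36.26
0 0 0.046 -0.015 0.0198 0 0.8; 0 0 0.091 -0.0299 0.0393 0 0.8; 0 0 0.135 -0.0444 0.0582 0 0.8; 0 0 0.177 -0.0582 0.0763 0 0.8; 0 0 0.217 -0.0712 0.0933 0 0.8; 0 0 0.253 -0.0831 0.1089 0 0.8; 0 0 0.285 -0.0937 0.1229 0 0.8; 0 0 0.313 -0.1029 0.135 0 0.8; 0 0 0.336 -0.1105 0.1448 0 0.8; 0 0 0.353 -0.1161 0.1522 0 0.8; 0 0 0.364 -0.1196 0.1568 0 0.8; 0 0 0.368 -0.1209 0.1584 0 0.8
end [ 0.4449 -0.0765  0.2525] 15.18
```

View pics/l2.png

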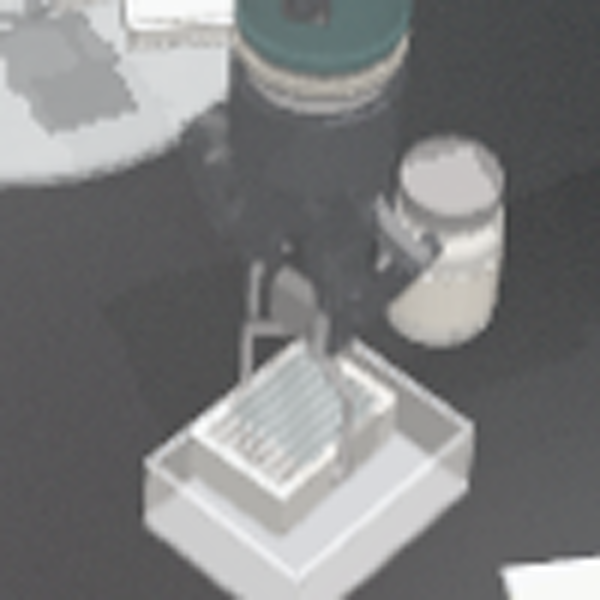

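Emit:
arm_command(
  targets="0 0 0 0 0 -0.005 0.8; 0 0 0 0 0 -0.018 0.8; 0 0 0 0 0 -0.0365 0.8; 0 0 0 0 0 -0.0578 0.8; 0 0 0 0 0 -0.079 0.8; 0 0 0 0 0 -0.0975 0.8; 0 0 0 0 0 -0.1105 0.8; 0 0 0 0 0 -0.1155 0.8",
)

```text
t: 16.88
ee_pos: [0.4532, 0.3225, 0.254]
tool_rot: [180.0, -0.1, 57.3]
ft_force: [-0.3, 0.3, -1.6]
gripper_width: 0.0291
```

Emit:
arm_command(
  targets="0 0 0.004 -0.0017 0.0011 0 0.8; 0 0 0.014 -0.0067 0.0041 0 0.8; 0 0 0.032 -0.0146 0.009 0 0.8; 0 0 0.054 -0.0251 0.0155 0 0.8; 0 0 0.082 -0.0381 0.0234 0 0.8; 0 0 0.115 -0.053 0.0327 0 0.8; 0 0 0.151 -0.0698 0.043 0 0.8; 0 0 0.19 -0.088 0.0542 0 0.8; 0 0 0.232 -0.1074 0.0661 0 0.8; 0 0 0.276 -0.1277 0.0786 0 0.8; 0 0 0.321 -0.1485 0.0915 0 0.8; 0 0 0.367 -0.1697 0.1045 0 0.8",
)

```text
t: 18.38
ee_pos: [0.4488, 0.1214, 0.253]
tool_rot: [180.0, -0.0, 36.1]
ft_force: [0.3, -0.2, -1.6]
gripper_width: 0.0296
```

Emit:
arm_command(
  targets="0 0 0.046 -0.015 0.0198 0 0.8; 0 0 0.091 -0.0299 0.0393 0 0.8; 0 0 0.135 -0.0444 0.0582 0 0.8; 0 0 0.177 -0.0582 0.0763 0 0.8; 0 0 0.217 -0.0712 0.0933 0 0.8; 0 0 0.253 -0.0831 0.1089 0 0.8; 0 0 0.285 -0.0937 0.1229 0 0.8; 0 0 0.313 -0.1029 0.135 0 0.8; 0 0 0.336 -0.1105 0.1448 0 0.8; 0 0 0.353 -0.1161 0.1522 0 0.8; 0 0 0.364 -0.1196 0.1568 0 0.8; 0 0 0.368 -0.1209 0.1584 0 0.8",
)

```text
t: 19.88
ee_pos: [0.4453, -0.0763, 0.2527]
tool_rot: [-180.0, 0.0, 15.2]
ft_force: [0.4, 1.2, -1.4]
gripper_width: 0.0291
```

```bash
python3 look.py n2 355 170 60 .6; python3 -c "
from h import *
p,d=imaging.get_image('top'); cv2.imwrite('pics/n_top.png',p[:,:,::-1]); cv2.imwrite('pics/n1.png',cv2.resize(p[140:260,310:440,::-1],None,fx=5,fy=5,interpolation=2))"
```

```text
19.925 [ 0.4453356  -0.07637193  0.25275815] [1.79996526e+02 6.72984910e-03 1.51546786e+01] [ 0.53618978  0.03092296 -1.52072048] 0.0292331914968201
```

View pics/n2.png

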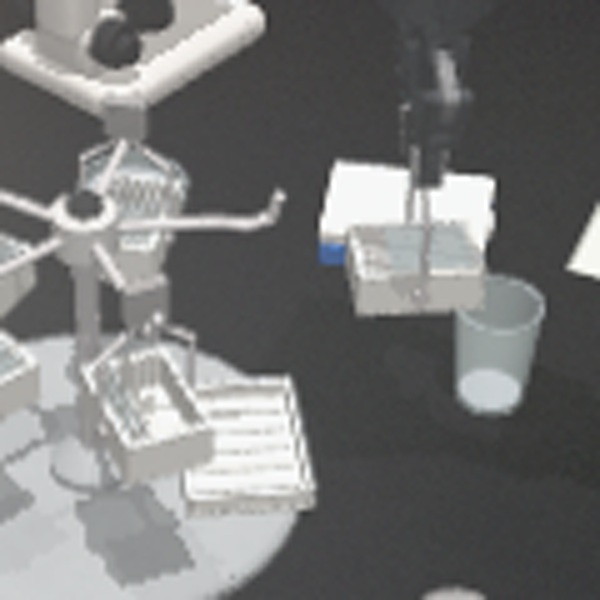

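View pics/n1.png

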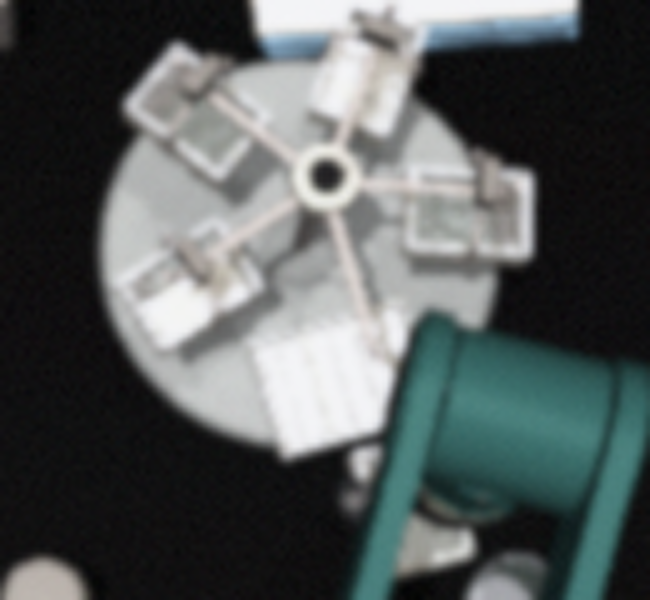

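Run:
```python
from h import *
S=lambda x,y:(295+x/5-.4,110+y/5-.4)
q=np.array([onz('side',*S(*p),.191)[:2] for p in((345,232),(475,225),(487,275),(358,287))]); print(q.round(4),q.mean(0))
for i in range(4):
    d=q[(i+1)%4]-q[i]; print(np.hypot(*d).round(4),np.degrees(np.arctan2(d[1],d[0])).round(1)%180)
print('tip',onz('side',*S(279,196),.240),'hub',onz('side',*S(87,204),.243))
```

```text
[[ 0.4915 -0.0823]
 [ 0.4063 -0.1042]
 [ 0.3948 -0.0511]
 [ 0.4767 -0.0248]] [ 0.44231093 -0.06558106]
0.0879 14.5
0.0544 102.2
0.086 17.8
0.0594 104.4
tip [ 0.53280033 -0.0484952   0.24      ] hub [ 0.65258582 -0.01623025  0.243     ]
```

```bash
python3 -c "
from plan import *
A=(*get()['p'],get()['yaw']);B=(.554-.04*.964,-.0535-.04*.267,.2535,15.5)
rows(seg(A,B,9,.8,True)+[(*B,.8)])"
```

```text
0 0 -0 0.0024 0.0002 -0 0.8; 0 0 -0.001 0.009 0.0008 -0.0001 0.8; 0 0 -0.001 0.0185 0.0017 -0.0003 0.8; 0 0 -0.002 0.0297 0.0027 -0.0004 0.8; 0 0 -0.003 0.0416 0.0038 -0.0006 0.8; 0 0 -0.004 0.0528 0.0049 -0.0007 0.8; 0 0 -0.005 0.0623 0.0057 -0.0009 0.8; 0 0 -0.005 0.0688 0.0064 -0.001 0.8; 0 0 -0.006 0.0713 0.0066 -0.001 0.8; 0 0 -0.006 0.0713 0.0066 -0.001 0.8
end [ 0.5155 -0.0642  0.2535] 15.52
```

Emit:
arm_command(
  targets="0 0 0 0.0024 0.0002 0 0.8; 0 0 -0.001 0.009 0.0008 -0.0001 0.8; 0 0 -0.001 0.0185 0.0017 -0.0003 0.8; 0 0 -0.002 0.0297 0.0027 -0.0004 0.8; 0 0 -0.003 0.0416 0.0038 -0.0006 0.8; 0 0 -0.004 0.0528 0.0049 -0.0007 0.8; 0 0 -0.005 0.0623 0.0057 -0.0009 0.8; 0 0 -0.005 0.0688 0.0064 -0.001 0.8; 0 0 -0.006 0.0713 0.0066 -0.001 0.8; 0 0 -0.006 0.0713 0.0066 -0.001 0.8",
)

```text
t: 21.22
ee_pos: [0.5158, -0.0639, 0.2538]
tool_rot: [180.0, 0.0, 15.5]
ft_force: [-0.0, 1.0, -0.9]
gripper_width: 0.0291
```

```bash
python3 look.py o2 345 155 40 .6; python3 -c "
from h import *
p,d=imaging.get_image('top'); cv2.imwrite('pics/o1.png',cv2.resize(p[160:240,350:430,::-1],None,fx=7,fy=7,interpolation=2))"
```

```text
21.275 [ 0.51570584 -0.06395629  0.25384368] [1.79993511e+02 9.95067739e-03 1.55089588e+01] [-0.66770071 -0.4255886  -1.84550573] 0.029240503878452003
```

View pics/o2.png

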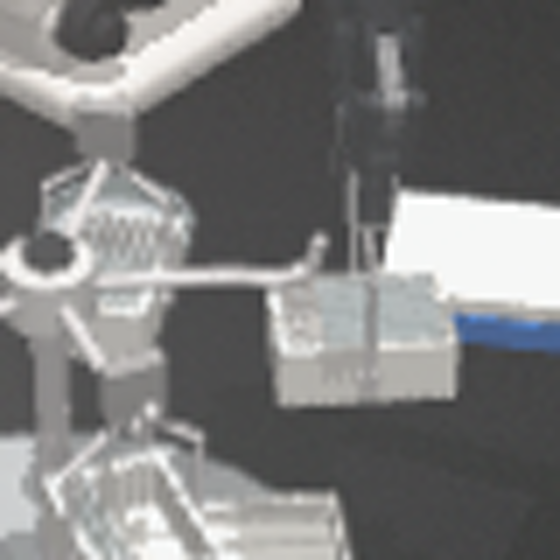

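View pics/o1.png

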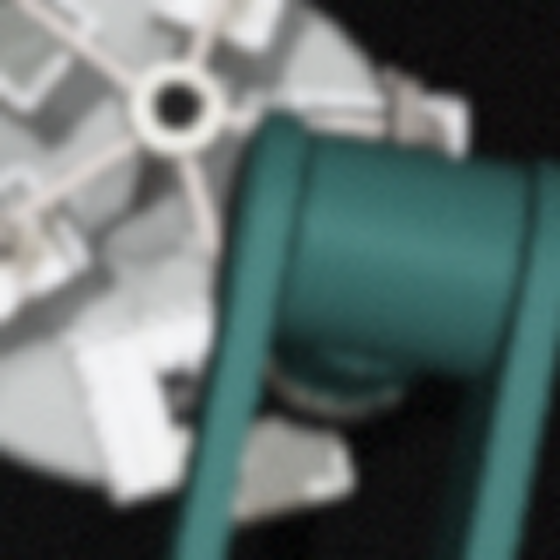

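Run:
```python
from h import *
S=lambda x,y:(305+x/7-.43,115+y/7-.43)
q=np.array([onz('side',*S(*p),.192)[:2] for p in((268,290),(435,275),(458,340),(280,351))]); print(q.round(4),q.mean(0))
for i in range(4):
    d=q[(i+1)%4]-q[i]; print(np.hypot(*d).round(4),np.degrees(np.arctan2(d[1],d[0])).round(1)%180)
hub=onz('side',*S(47,248),.243)[:2]; tip=onz('side',*S(320,240),.240)[:2]; print(hub,tip)
c=q.mean(0)
for az in(15,15.5,16):
  n=np.array([-np.sin(np.radians(az)),np.cos(np.radians(az))]); print(az,(c-hub)@n,(c-tip)@n, np.hypot(*(c-hub)))
```

```text
[[ 0.5596 -0.0698]
 [ 0.4824 -0.0945]
 [ 0.4665 -0.0458]
 [ 0.5474 -0.0241]] [ 0.51394718 -0.05854555]
0.0811 17.69999999999999
0.0513 108.1
0.0838 15.0
0.0473 104.9
[ 0.65526475 -0.01799859] [ 0.53312912 -0.04813374]
15 -0.0025896775679265043 -0.005092385138208177 0.147019427087401
15.5 -0.001306807761528117 -0.004906987084560108 0.147019427087401
16 -2.383843665918803e-05 -0.004721215344847376 0.147019427087401
```

```bash
python3 -c "
from plan import *
A=(*get()['p'],get()['yaw']);B=(.5535,-.051,.2535,15.5)
rows(seg(A,B,9,.8,True)+[(*B,.8)])"
```

```text
0 0 0 0.0014 -0.0001 -0 0.8; 0 0 0 0.0051 -0.0003 -0 0.8; 0 0 0 0.0104 -0.0007 -0 0.8; 0 0 0 0.0168 -0.0011 -0 0.8; 0 0 0 0.0234 -0.0015 -0 0.8; 0 0 0 0.0298 -0.0019 -0 0.8; 0 0 0 0.0351 -0.0022 -0 0.8; 0 0 0 0.0388 -0.0024 -0 0.8; 0 0 0 0.0402 -0.0025 -0 0.8; 0 0 0 0.0402 -0.0025 -0 0.8
end [ 0.5535 -0.051   0.2535] 15.52
```

Emit:
arm_command(
  targets="0 0 0 0.0014 -0.0001 0 0.8; 0 0 0 0.0051 -0.0003 0 0.8; 0 0 0 0.0104 -0.0007 0 0.8; 0 0 0 0.0168 -0.0011 0 0.8; 0 0 0 0.0234 -0.0015 0 0.8; 0 0 0 0.0298 -0.0019 0 0.8; 0 0 0 0.0351 -0.0022 0 0.8; 0 0 0 0.0388 -0.0024 0 0.8; 0 0 0 0.0402 -0.0025 0 0.8; 0 0 0 0.0402 -0.0025 0 0.8",
)

```text
t: 22.58
ee_pos: [0.5539, -0.0507, 0.2538]
tool_rot: [180.0, 0.0, 15.5]
ft_force: [0.5, -0.3, -1.7]
gripper_width: 0.0296
```

```bash
python3 look.py p2 345 155 40 .6
```

```text
22.625 [ 0.55384316 -0.05078943  0.25385626] [1.79992524e+02 4.03935106e-03 1.55103043e+01] [-0.20119021 -0.69633392 -2.04416042] 0.029423929896133797
```

View pics/p2.png

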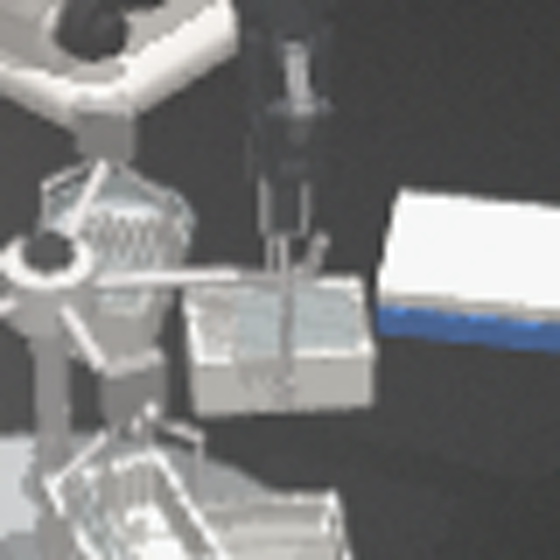

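```bash
python3 -c "
from plan import *
A=(*get()['p'],get()['yaw']);B=(.5555,-.0505,.2260,15.5)
rows(seg(A,B,8,.8,True)+[(*B,.8)])"
```

```text
0 0 0 0.0001 0 0.0012 0.8; 0 0 0 0.0003 0 0.0043 0.8; 0 0 0 0.0006 0 0.0087 0.8; 0 0 0 0.001 0 0.0137 0.8; 0 0 0 0.0014 0 0.0188 0.8; 0 0 0 0.0017 0 0.0232 0.8; 0 0 0 0.0019 0 0.0263 0.8; 0 0 0 0.002 0 0.0275 0.8; 0 0 0 0.002 0 0.0275 0.8
end [ 0.5555 -0.0505  0.226 ] 15.52
```

Emit:
arm_command(
  targets="0 0 0 0.0001 0 0.0012 0.8; 0 0 0 0.0003 0 0.0043 0.8; 0 0 0 0.0007 0 0.0087 0.8; 0 0 0 0.001 0 0.0138 0.8; 0 0 0 0.0014 0 0.0188 0.8; 0 0 0 0.0018 0 0.0232 0.8; 0 0 0 0.002 0 0.0263 0.8; 0 0 0 0.0021 0 0.0275 0.8; 0 0 0 0.0021 0 0.0275 0.8",
)

```text
t: 23.75
ee_pos: [0.5559, -0.0502, 0.2263]
tool_rot: [180.0, -0.0, 15.5]
ft_force: [-0.8, -0.2, -1.8]
gripper_width: 0.0292
```

```bash
python3 look.py q2 345 155 40 .6
```

```text
23.8 [ 0.55603787 -0.05019246  0.22646556] [ 1.79985465e+02 -1.84188057e-02  1.55156622e+01] [ 0.74167641 -0.85338576 -1.67982097] 0.029215395026910944
```

View pics/q2.png

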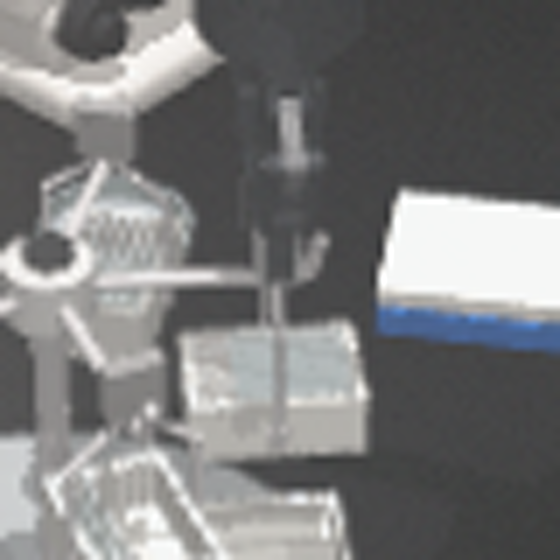

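Emit:
arm_command(
  targets="0 0 0 0 0 0.001 0.8; 0 0 0 0 0 0.002 0.8; 0 0 0 0 0 0.003 0.8; 0 0 0 0 0 0.003 0.8",
)

```text
t: 24.3
ee_pos: [0.5562, -0.0501, 0.2251]
tool_rot: [179.9, -0.1, 15.5]
ft_force: [-0.5, 0.7, 5.2]
gripper_width: 0.0292
```

Emit:
arm_command(
  targets="0 0 0 0 0 0.001 0.8; 0 0 0 0 0 0.001 0.8",
)

```text
t: 24.55
ee_pos: [0.5564, -0.0501, 0.2248]
tool_rot: [179.9, -0.2, 15.5]
ft_force: [-1.7, 0.8, 7.6]
gripper_width: 0.0296
```

Emit:
arm_command(
  targets="0 0 0 0 0 -0.001 0.8; 0 0 0 0 0 -0.0015 0.8; 0 0 0 0 0 -0.0015 0.8",
)

```text
t: 24.92
ee_pos: [0.5563, -0.0501, 0.2248]
tool_rot: [180.0, -0.1, 15.5]
ft_force: [-1.0, 1.2, 5.4]
gripper_width: 0.0297
```

```bash
python3 look.py s2 340 160 33 .6
```

```text
24.975 [ 0.55632824 -0.05011672  0.22486736] [ 1.79962305e+02 -1.02414365e-01  1.55219757e+01] [-1.46308037  0.8589542   5.68897796] 0.029427356525791495
```

View pics/s2.png

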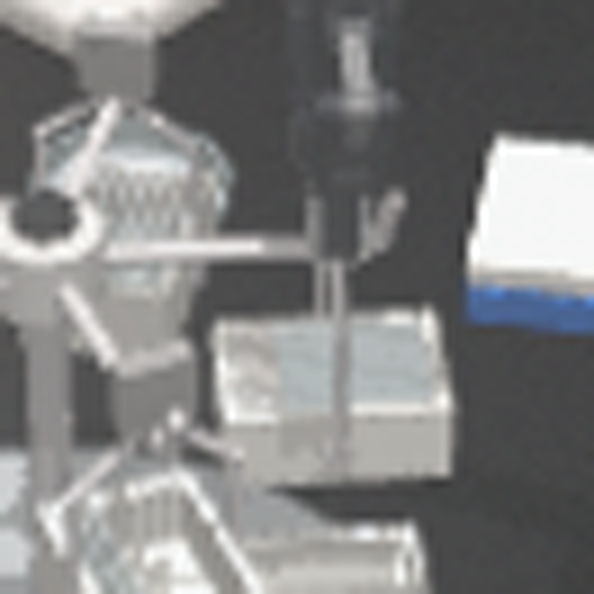

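Emit:
arm_command(
  targets="0 0 0 0 0 -0.001 0.8; 0 0 0 0 0 -0.001 0.8",
  squeeze=20,
)

```text
t: 25.22
ee_pos: [0.5563, -0.0501, 0.225]
tool_rot: [180.0, -0.1, 15.5]
ft_force: [0.6, 1.3, 4.7]
gripper_width: 0.0292
```

Emit:
arm_command(
  targets="0 0 0 0 0 0 0.62; 0 0 0 0 0 0 0.58; 0 0 0 0 0 0 0.54; 0 0 0 0 0 0 0.5; 0 0 0 0 0 0 0.45; 0 0 0 0 0 0 0.4; 0 0 0 0 0 0 0.4",
)

```text
t: 26.1
ee_pos: [0.5559, -0.0502, 0.2248]
tool_rot: [180.0, -0.0, 15.5]
ft_force: [0.3, -0.2, -0.4]
gripper_width: 0.0509
```

```bash
python3 look.py u2 340 160 33 .6
```

```text
26.15 [ 0.55595351 -0.05018341  0.22485433] [ 1.79991037e+02 -3.12768045e-03  1.55175721e+01] [0.5853326  0.40861055 0.19488936] 0.05143714463906563
```

View pics/u2.png

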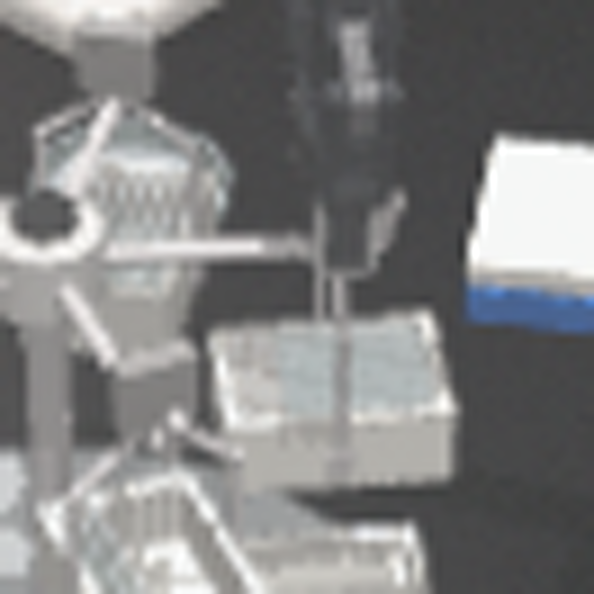

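Emit:
arm_command(
  targets="0 0 0 0 0 -0.005 0.35; 0 0 0 0 0 -0.015 0.35; 0 0 0 0 0 -0.03 0.35; 0 0 0 0 0 -0.055 0.35; 0 0 0 0 0 -0.08 0.35; 0 0 0 0 0 -0.11 0.35; 0 0 0 -0.04 0 -0.12 0.35; 0 0 0 -0.08 0.03 -0.12 0.35; 0 0 0 -0.12 0.07 -0.12 0.35; 0 0 0 -0.15 0.11 -0.12 0.35; 0 0 0 -0.15 0.15 -0.12 0.35; 0 0 0 -0.15 0.15 -0.12 0.35",
)

```text
t: 27.65
ee_pos: [0.4514, -0.2371, 0.3451]
tool_rot: [180.0, 0.0, 15.3]
ft_force: [0.1, 1.1, -1.1]
gripper_width: 0.0556
```

```bash
python3 -c "
from h import *
o=snap('v'); s=manip.read_state(); print(s['t'],s['ee_pos'])
cv2.imwrite('pics/v2.png',cv2.resize(cv2.imread('pics/v_side.png')[120:220,270:370],None,fx=6,fy=6,interpolation=2))
cv2.imwrite('pics/v1.png',cv2.resize(cv2.imread('pics/v_top.png')[125:245,310:440],None,fx=5,fy=5,interpolation=2))"
```

```text
27.75 [ 0.45152185 -0.23478341  0.34558801]
```

View pics/v2.png

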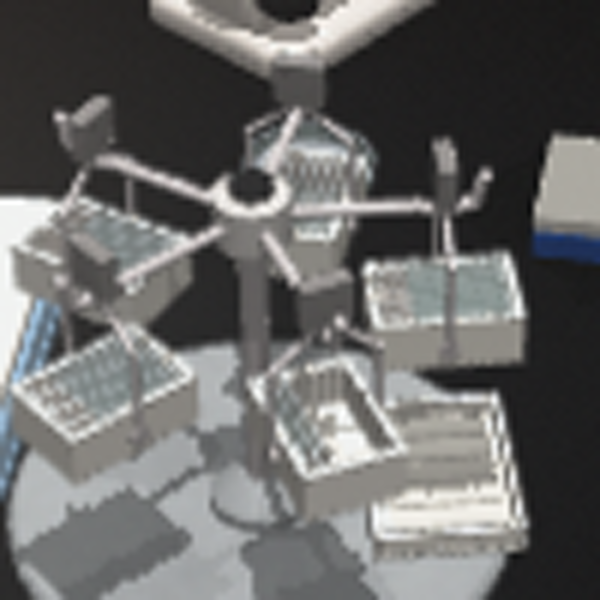

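View pics/v1.png

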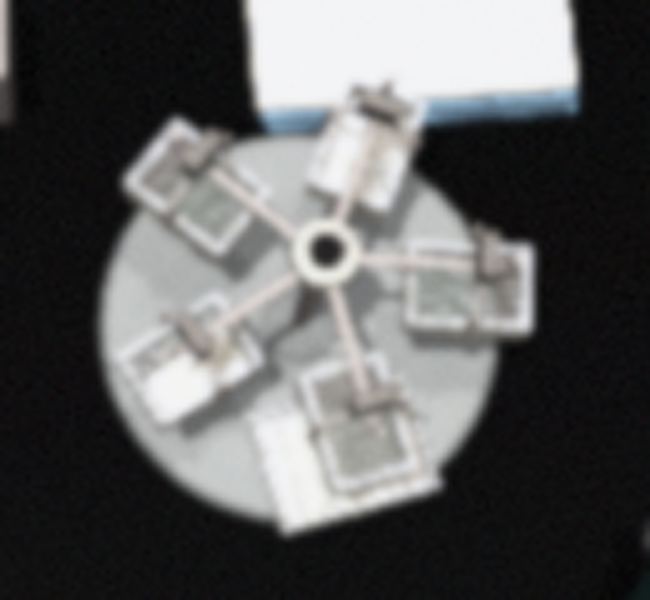

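Emit:
arm_command(
  targets="0 0 0 0 0 0 0.35; 0 0 0 0 0 0 0.35; 0 0 0 0 0 0 0.35; 0 0 0 0 0 0 0.35; 0 0 0 0 0 0 0.35; 0 0 0 0 0 0 0.35; 0 0 0 0 0 0 0.35; 0 0 0 0 0 0 0.35; 0 0 0 0 0 0 0.35; 0 0 0 0 0 0 0.35; 0 0 0 0 0 0 0.35; 0 0 0 0 0 0 0.35",
)

```text
t: 29.25
ee_pos: [0.4515, -0.2348, 0.3448]
tool_rot: [180.0, 0.0, 15.5]
ft_force: [0.5, -1.5, 1.6]
gripper_width: 0.0554
```

```bash
python3 -c "
from h import *
T=lambda x,y:(310+x/5-.4,125+y/5-.4); S=lambda x,y:(270+x/6-.42,120+y/6-.42)
q=np.array([onz('top',*T(*p),.16)[:2] for p in((300,372),(385,352),(423,475),(335,495))]);print('top rack',q.mean(0))
d=(q[0]+q[1]-q[2]-q[3]); print('axis',np.degrees(np.arctan2(d[1],d[0])))
q=np.array([onz('side',*S(*p),.16)[:2] for p in((362,262),(513,252),(527,315),(378,325))]);print('side rack',q.mean(0))
ims=[]
o=snap('w'); ims.append(o['side'][0]); v=cv2.imread('pics/v_side.png')[:,:,::-1]
d=cv2.absdiff(v,o['side'][0])[120:220,270:370].max(2); print('v-w diff',(d>40).sum())
for i in range(6):
  p,_=imaging.get_image('side'); d=cv2.absdiff(p,ims[-1])[120:220,270:370].max(2); print((d>40).sum()); ims.append(p)
a=cv2.imread('pics/a_top.png'); w=cv2.imread('pics/w_top.png')
cv2.imwrite('pics/w1.png',np.vstack([a[100:290,140:500],w[100:290,140:500]])); print(manip.read_state()['t'])"
```

```text
top rack [ 0.55482096 -0.05017258]
axis 13.953766840962032
side rack [ 0.55297755 -0.04892039]
v-w diff 0
0
0
0
0
0
0
29.65
```

View pics/w1.png

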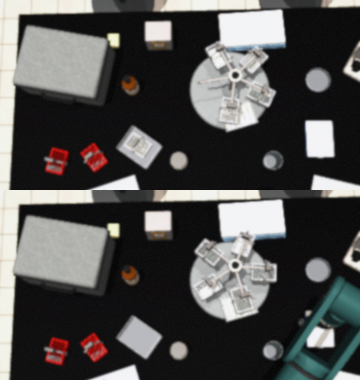

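```bash
python3 -c "
from h import *
print(manip.finish_job(), manip.read_state()['t'])"
```

```text
the job is handed in; nothing more can be done
the job is handed in; nothing more can be done
```

The slide rack now hangs by its bail on the empty hook, over the middle of the drip tray. I handed the job in at about 29.7 s of the 64 s allowed.

**What I did:** I turned the turret about 95° counter-clockwise with shut fingers (contact readings of about 4 N or less). Then I gripped the rack, lifted it upright out of the trough, passed its bail over the hook tip and lowered it onto the seat. The highest force I read was 7.6 N, during seating. I let go, then raised and withdrew the arm.

**Last checks:**
- **Position:** in the top view the rack's centre is within about 2 mm of the tray's centre.
- **Stillness:** side views over about 2 s show no change on the stand, and the other four racks hang as before.
- **Bench items:** comparing the first and last top views by eye, the bottle, jar, beaker, dish and red look-alikes stand where they were. The slide box was partly hidden by the arm in the last view.

**Disagreements:**
- **Camera offset:** the two cameras differed by about 7 mm in y around the stand. I steered between them, using the gripped rack as a reference.
- **Turret angle:** I read 14–17° (mean about 15.5°) for the hook against 15.1° for the tray, so the turret is aligned to about 1–2°.
- **Seating height:** the bail touched about 2.5 mm higher than I had worked out. The rack stayed level and properly seated after release.

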